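# Locate a deep-well plate under the stage camera

## Robot

A 6-joint arm with a two-finger parallel gripper is mounted at the origin on a cart in front of the work surface, level with it; the furniture and walls round the work are solid. World frame = base frame: x ahead of the robot, y to its left, z up, the work surface at z = 0. Lengths are in m, angles in rad, forces in N, time in s.
With the tool pointing down it reaches from about 0.325 to 0.925 m from the base axis. Payload 3.1 kg.
Tool frame: the origin (TCP) lies between the finger pads; the fingertips stand 22 mm ahead of it and the grasp point (between the pads) lies 3 mm ahead of it; z points along the fingers, x is the direction in which the jaws open and shut, and the axes are right-handed (so a half turn about z gives the same grasp; the last joint's range is limited). The gripper opens to 85 mm and grips with 20 to 120 N. Pads are 22 mm wide; open, the fingers measure 114 mm over their backs; the gripper's body (76 mm by 85 mm) begins 54 mm behind the grasp point. The pads swing forward as they close: fully open they stand 13 mm farther back than shut.
Start: joints at [-0.112, 0.217, 1.613, -0, 1.311, -0.112], TCP at [0.625, 0, 0.253] pointing down, gripper open.
Joint ranges: [-2.75, 2.75], [-0.78, 2.1], [0.31, 2.55], [-1.13, 4.27], [0.13, 2.63], [-2.58, 2.58]. Speed limits (rad/s): [2.79, 2.79, 3.14, 3.14, 3.14, 3.14].

## Interface

Orientations are given as a 3x3 rotation matrix whose columns are the frame's x, y, z axes.
In Python, from rig import get_obs, read_camera, finish_job gives the robot as it stands. The module is installed in compiled form; this text tells all that it offers.
- The arm moves only by the shell command python3 -m creep 'ROWS'. ROWS is text: rows parted by semicolons, each of 7 numbers parted by spaces: the shift along the tool's x, y, z in mm, then the turn, a rotation vector about the tool's x, y, z in rad, then the opening in per cent of the stroke, from 0 (shut) to 100 (fully open). A call has 1 to 20 rows; each row shifts and turns the commanded pose from where the row before left it, along the tool's axes as they then stand; what a row does not reach is not made up. A row lasts 1/10 s, in which the tool goes at most 50 mm and 8.59 degrees, less where a joint would pass 70% of its speed; a pose out of reach is approached as far as the arm can. A call with a gripper value outside its range is refused whole. The fingers move at their own pace and stop on an object; the grip force is fixed at half the most. Time passes only in rows, so rows that do not move let the fingers close. It gives the time, the measured TCP pose, the force and the opening at its end, in the units of the state.
- get_obs(): the state, without advancing time (a new reading comes with each control period).
- read_camera(name): name is "scene" or "side" or "wrist"; returns a dict with "color" (420x560x3 uint8, red, green, blue), "K" (3x3 intrinsics, pixels), "k1" (the pictures are not rectified: a ray, as slopes to the right and down, at radius r is drawn at 1 + k1 r^2 times it, then the intrinsics apply), "eye" and "rotation" of the camera in the world. Camera axes: x right, y down, z forward; pixel columns grow to the right and rows downward; lengths in m; the calibration is good to about 2 mm. A picture is of the moment at which its call begins. There is no depth.
- finish_job(): hands the job in, once; it reports no verdict.
The state is a dict: "t": time; "qpos": joint angles; "joint_vel": joint speeds; "effort": joint torques, N m; "tool_pos": TCP position; "ee_rot": TCP orientation; "contact_force": force on the tool from outside, world axes, zero at the start; "torque": the same for the moment, N m; "finger_gap": finger opening in m.
Only numpy, scipy, OpenCV 4.12 (cv2) and the standard library are available. Lean on these libraries where they do the work, as an engineer would, in place of code of your own. Each camera call takes 0.05 s, during which the arm holds its last target.

## Task

Slide the white deep-well plate along the imaging stage until its far long side rests against both dowels and its end rests against the tall end stop, so that it touches all three and is square for imaging. The camera head hangs low over the stage, so reach in beneath it with a leaning tool; do not bump the camera, keep the plate flat on the stage, and leave the bottle, dish and vial beside the stage where they are.

Things in the scene. Friction and masses are not known exactly. Their poses are not given: they have to be found in the camera images.
- stage: Fixed flat aluminium slab 290 x 270 x 12 mm on the table; place and yaw vary. Origin: on its underside below the camera lens; spans x -150 to +140, y -135 to +135 mm, top at z +12. +x points away from the robot, to the dowels. A 24 mm column at x +108 carries the camera. Plate home: its centre at x 0, y +28 mm (end stop on the +y side) or -28 mm (-y side).
- dowel_a (a point): Point on the robot's side of the +y dowel, 20 mm above the stage's top, where the plate's long side must touch: stage x +43, y +30 mm; stage's axes. Both dowels are fixed upright steel pins 12 mm thick, 60 mm tall; the dowel's axis is 6 mm beyond this point in +x.
- dowel_b (a point): The same point on the -y dowel: stage x +43, y -30 mm.
- camera_head: Fixed dark box 84 (x) x 110 (y) x 55 mm over the stage, with a lens 52 mm wide reaching 25 mm below it. Origin: centre of the box's underside, 210 mm above the stage's top, straight above the stage's origin; stage's axes. An upright tool at the plate would hit it; one leaning back to the robot (tip forward, 25 to 40 degrees) passes below. Not to be touched.
- end_stop: Fixed dark steel block 44 (x) x 18 (y) x 50 mm with a level steel nose, 16 mm thick, its centre 22 mm above the stage's top, whose ends reach 15 mm either way in y. Stands at stage x 0 and y +107 or -107 mm (varies); at the other place lies only a flat strip 44 x 18 x 4 mm. Origin: centre of its underside, on the stage's top; stage's axes. The plate's end must touch the nose.
- well_plate: Loose white plastic plate with 24 deep square wells, 86 (x) x 128 (y) x 44 mm, 0.14 to 0.28 kg. Origin: centre of its underside; z up, +x roughly to the dowels. Starts flat on the stage, its centre 30 to 55 mm short of home in stage x and 16 to 40 mm in y, turned up to 0.2 rad. Too wide to grasp across; slippery (friction about 0.3), slides under 1 N; push low on its sides, 10 to 30 mm above the stage.
- wash_bottle: Loose white wash bottle, blue top and bent spout, 57 x 86 x 156 mm, on the table left of the stage. Origin: centre of its underside. Leave alone.
- petri_0: Loose round petri dish, 93 mm wide, 14 mm high, on the table right of the stage. Origin: centre of its underside. Leave alone.
- vial_0: Loose upright vial with a dark cap, 23 mm wide, 60 mm tall, on the table right of the stage, farther off than the dish. Origin: centre of its underside. Leave alone.

How it is judged:
At the end, for the whole second after the job is handed in: The plate lies flat and still on the stage, its long side within 3 mm of both dowels and its end within 3 mm of the end stop's nose (x of dowel_a in the frame of well_plate between -0.046 and 0.046 m and y of dowel_a in the frame of well_plate between -0.064 and 0.064 m and x of dowel_b in the frame of well_plate between -0.046 and 0.046 m and y of dowel_b in the frame of well_plate between -0.064 and 0.064 m and y of end_stop in the frame of well_plate between -0.082 and 0.082 m and x of end_stop in the frame of well_plate between -0.04 and 0.04 m and x of well_plate in the frame of stage below 0.01 m and z of well_plate in the frame of stage below 0.016 m and angle between well_plate's own z axis and vertical below 0.06 rad and linear speed of well_plate below 0.01 m/s and angular speed of well_plate below 0.05 rad/s); the robot touches nothing.
It fails at once if the camera head is bumped (more than 1 N) (contact force between camera_head and anything else above 1 N).
It fails at once if the plate is lifted more than 25 mm off the stage or tipped by more than 0.25 rad (z of well_plate in the frame of stage above 0.037 m or angle between well_plate's own z axis and vertical above 0.25 rad).
It fails at once if the bottle, dish or vial is moved by more than 20 mm (distance of any of wash_bottle, petri_0, vial_0 from where it was at the start of the episode above 0.02 m).
It also fails if it takes over 64 s, if anything falls off the work surface, if the arm or the gripper's body presses on something with over 40 N, if the wrist force passes 120 N, or if a joint passes its speed limit or range.

## Working session

There is one attempt and no reset: what is moved stays moved. The work goes in short steps, Python scripts to look and compute and a shell command to move; the robot and the scene stay as the last step left them, time stands still between calls to the robot, and variables do not carry over. Pictures are saved under pics/ and viewed, and the job is handed in when it is done.

```bash
mkdir -p pics; ls; python3 - <<'E'
from rig import *
import cv2,json
o=get_obs();print({k:(v.tolist() if hasattr(v,'tolist') else v) for k,v in o.items()})
for n in("scene","side","wrist"):
    c=read_camera(n);cv2.imwrite(f"pics/{n}0.png",c["color"][:,:,::-1]);print(n,c["K"],c["k1"],c["eye"],c["rotation"])
E
```

```text
pics
{'t': 0.0, 'qpos': [-0.11221532014758706, 0.21778176480010833, 1.6149173670507124, 1.8210529101792493e-05, 1.3113521543148696, -0.11216805824217474], 'joint_vel': [4.847095397988489e-05, 0.00047602805355968753, 0.0005123174405857743, 0.0016384231386271982, -0.0009829638701673294, -0.0004949958627069389], 'effort': [-0.00029013513085374143, -39.68418002128601, -30.385043621063232, -0.00028022565857099835, 0.009876852273009717, 9.68610237350731e-06], 'tool_pos': [0.6242287620454308, 0.00010451747155865984, 0.25195987644691376], 'ee_rot': [[0.99999701890964, -5.231257921723363e-05, -0.002441195450413279], [-5.159792997930738e-05, -0.9999999558006609, 0.0002928076667178203], [-0.0024412106600382602, -0.0002926808331997967, -0.9999969774096535]], 'contact_force': [-0.9340459786483719, -0.9396738882693985, -0.4941899026632809], 'torque': [-0.009413933720159218, -0.029439908171155403, 0.03587039769383461], 'finger_gap': 0.08538834326131559}
scene [[474.98855979   0.         284.63737925]
 [  0.         474.98855979 206.09940439]
 [  0.           0.           1.        ]] -0.05146754983218274 [0.08710889 0.64424509 0.59092287] [[-0.74576343 -0.32085886  0.58385485]
 [-0.66601405  0.33776662 -0.6650857 ]
 [ 0.01619196 -0.88485214 -0.46559051]]
side [[425.18135841   0.         286.17987646]
 [  0.         425.18135841 208.92867085]
 [  0.           0.           1.        ]] -0.02202528934971086 [ 0.1596731  -0.80314847  0.53823571] [[ 0.84778329 -0.21748096  0.48369984]
 [-0.53006497 -0.31795477  0.78608899]
 [-0.01716472 -0.92282544 -0.38483578]]
wrist [[366.27588088   0.         277.14307772]
 [  0.         366.27588088 211.83169496]
 [  0.           0.           1.        ]] -0.007286573749522431 [0.62429182 0.07854719 0.37419445] [[ 9.99996791e-01 -3.62067126e-04 -2.50737422e-03]
 [-1.10621178e-03 -9.52799971e-01 -3.03596757e-01]
 [-2.27910368e-03  3.03598557e-01 -9.52797314e-01]]
```

View pics/scene0.png

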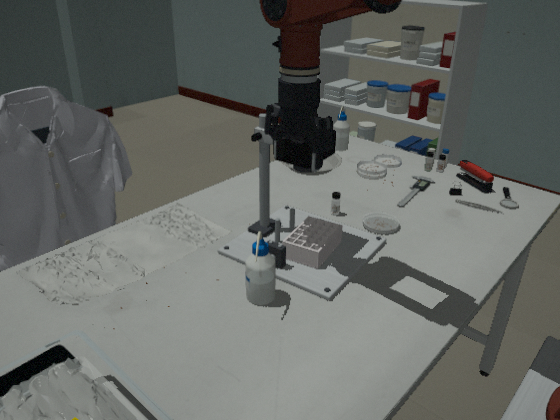

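View pics/side0.png

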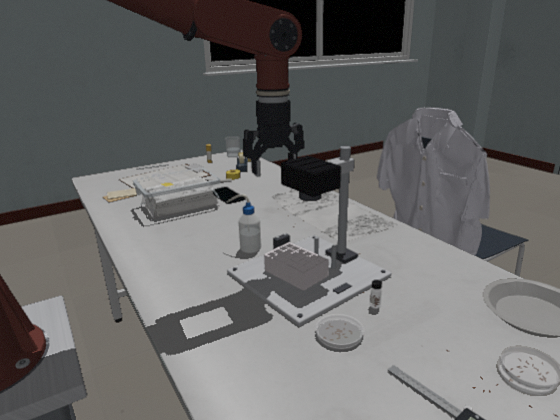

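View pics/wrist0.png

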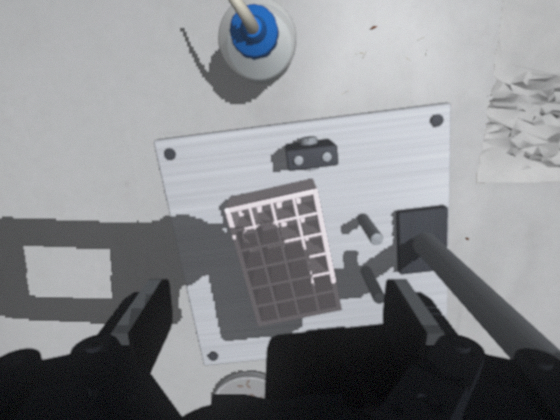

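The wrist view shows the stage with its corners at about (155,141) and (449,103). The end stop is at (312,153), on the +y side, with dowels near (370,230) and (372,285). The plate's top corners are about (225,205), (315,185), (340,312) and (260,325). I'll enlarge the views to get exact points.

```bash
cat > h.py <<'E'
import numpy as np,cv2
from rig import *
def ray(c,u,v):
    K=np.array(c["K"]);d=np.array([c["k1"],0,0,0,0.])
    p=cv2.undistortPoints(np.array([[[u,v]]],float),K,d)[0,0]
    return np.array(c["rotation"])@np.array([p[0],p[1],1])
def pt(c,u,v,z):
    r=ray(c,u,v);e=np.array(c["eye"]);return e+r*(z-e[2])/r[2]
def proj(c,P):
    R=np.array(c["rotation"]);P=np.atleast_2d(P)
    q=(P-np.array(c["eye"]))@R
    d=np.array([c["k1"],0,0,0,0.])
    return cv2.projectPoints(q,np.zeros(3),np.zeros(3),np.array(c["K"]),d)[0][:,0]
def save(c,name,box=None,s=1):
    im=c["color"][:,:,::-1].copy()
    if box: im=im[box[1]:box[3],box[0]:box[2]]
    cv2.imwrite(f"pics/{name}.png",cv2.resize(im,None,fx=s,fy=s,interpolation=cv2.INTER_CUBIC))
E
python3 - <<'E'
from h import *
save(read_camera("wrist"),"w1",(140,90,460,330),2.5)
c=read_camera("side");save(c,"s1",(220,220,400,330),4.4)
c=read_camera("scene");save(c,"c1",(210,190,400,310),4.2)
E
```

```text
(no output)
```

View pics/w1.png

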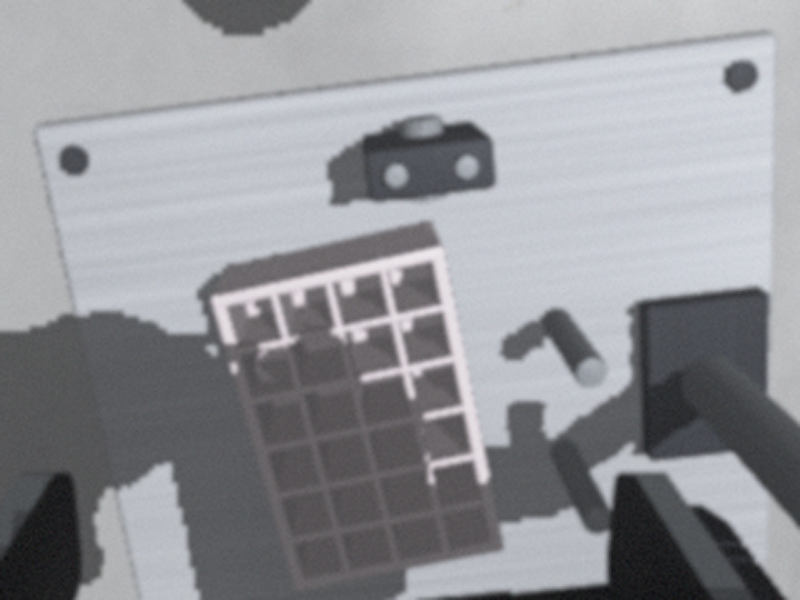

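View pics/s1.png

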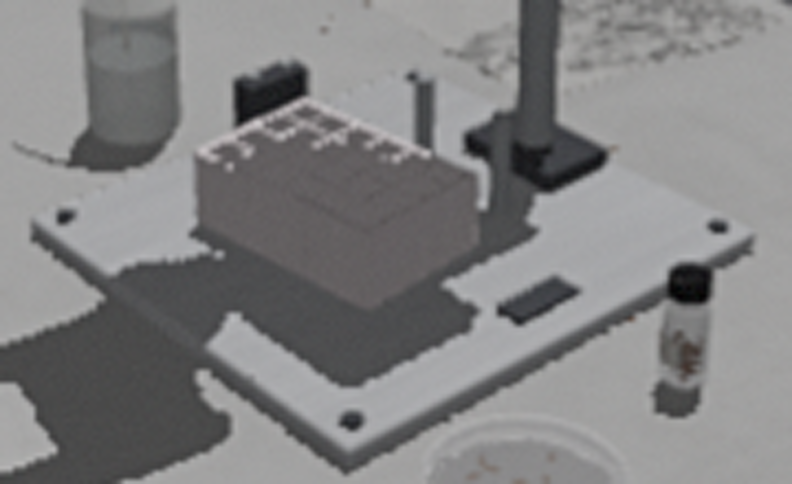

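View pics/c1.png

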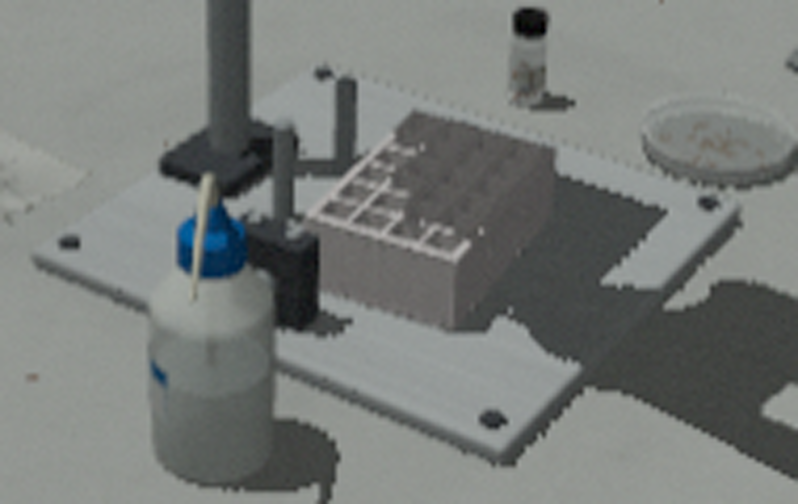

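```bash
cat > m.py <<'E'
from h import *
from scipy.optimize import least_squares
def T(p,L):
    c,s=np.cos(p[2]),np.sin(p[2]);L=np.atleast_2d(np.array(L,float))
    return np.c_[p[0]+c*L[:,0]-s*L[:,1],p[1]+s*L[:,0]+c*L[:,1],L[:,2]]
def fit(obs,p0):
    # obs: list of (cam, local pt, (u,v), )
    f=lambda p:np.concatenate([(proj(c,T(p,L))[0]-uv) for c,L,uv in obs])
    r=least_squares(f,p0,loss='soft_l1');return r.x,r.fun.reshape(-1,2)
E
python3 - <<'E'
from m import *
W,S,C=[read_camera(n) for n in("wrist","side","scene")]
n,f,l,r=-.15,.14,.135,-.135
Z=.012
st=[(W,(n,l,Z),(155.2,140.8)),(W,(f,l,Z),(449.2,103.2)),
(S,(n,l,Z),(227.3,271.1)),(S,(n,r,Z),(298.9,323.5)),(S,(f,r,Z),(390.9,274)),
(C,(f,l,Z),(217.9,251.4)),(C,(n,l,Z),(330.7,298)),(C,(n,r,Z),(386.2,239.5))]
p,e=fit(st,[.63,.0,.1]);print("stage",p,e.round(1).tolist())
a,b,Z=.043,.064,.056
pl=[(W,(-a,b,Z),(224.8,209.2)),(W,(a,b,Z),(315.2,189.2)),(W,(a,-b,Z),(341.2,308.8)),(W,(-a,-b,Z),(260,325.2)),
(S,(-a,b,Z),(265,255.7)),(S,(-a,-b,Z),(304.5,272.3)),(S,(a,-b,Z),(328.6,260.5)),
(C,(-a,b,Z),(319.5,251.4)),(C,(a,b,Z),(283.3,241.2)),(C,(-a,-b,Z),(341.9,225.7))]
q,e=fit(pl,[.6,.0,.1]);print("plate",q,e.round(1).tolist())
d=np.array(q[:2]-p[:2]);c,s=np.cos(p[2]),np.sin(p[2])
print("plate in stage",c*d[0]+s*d[1],-s*d[0]+c*d[1],q[2]-p[2])
for nm,L in [("dowel_a",(.043,.03,0)),("b",(.043,-.03,0)),("dia",(.049,.03,.072)),("dib",(.049,-.03,.072)),("es",(0,.107,0)),("col",(.108,0,0))]:
    P=T(p,[L]);print(nm,P.round(4),proj(W,P).round(0),proj(S,P).round(0),proj(C,P).round(0))
E
```

```text
stage [ 0.66602788 -0.07997691  0.1233563 ] [[-4.1, 0.5], [0.4, -0.0], [-1.7, -2.2], [-0.6, -0.9], [0.9, -1.9], [-0.7, -3.4], [-0.7, -1.9], [1.1, -2.4]]
plate [ 0.63215608 -0.07311666  0.23956535] [[-1.3, 0.6], [0.5, -1.3], [1.1, 0.2], [-1.0, 1.3], [-1.7, -1.8], [-0.9, 0.9], [0.2, -1.7], [-0.6, -0.6], [-1.2, -1.3], [0.3, -1.9]]
plate in stage -0.032770305258022776 0.010975833096621302 0.1162090552961265
dowel_a [[ 0.705  -0.0449  0.    ]] [[352. 215.]] [[314. 264.]] [[280. 246.]]
b [[ 0.7124 -0.1045  0.    ]] [[356. 265.]] [[331. 273.]] [[294. 235.]]
dia [[ 0.711  -0.0442  0.072 ]] [[375. 240.]] [[316. 237.]] [[278. 218.]]
dib [[ 0.7183 -0.1037  0.072 ]] [[377. 299.]] [[333. 246.]] [[293. 208.]]
es [[0.6529 0.0262 0.    ]] [[305. 149.]] [[281. 258.]] [[275. 268.]]
col [[ 0.7732 -0.0667  0.    ]] [[413. 234.]] [[341. 260.]] [[265. 232.]]
```

Fitting all three views puts the stage at (0.666, -0.080) with yaw 0.123, and the end stop on its +y side. The plate in the stage frame is at about (-33, +11) mm with yaw +0.116, which falls within the stated start ranges. My plan is a square two-finger push in +x, a closed-finger push in +y on its -y end, and a final touch in x. First I back off, turn and lean.

```bash
python3 -m creep '-30 0 0 0 0 0 100;-30 0 0 0 0 0 100;-30 0 0 0 0 0 100;-30 0 0 0 0 0 100;0 0 0 0 0 -0.121 100;0 0 0 0 0 -0.121 100;0 0 0 0 0 -0.121 100;0 0 0 0 0 -0.121 100;0 0 0 0 0 -0.121 100;0 0 0 0 0 -0.121 100;0 0 0 0 0 -0.121 100;0 0 0 0 0 -0.121 100;0 0 0 0 0 -0.121 100;0 0 0 0 0 -0.121 100;0 0 0 0 0 -0.121 100;0 0 0 0 0 -0.121 100;0 0 0 0 0 -0.121 100;0 0 0 0 0 -0.121 100'
python3 -m creep '0 0 0 -0.1 0 0 100;0 0 0 -0.1 0 0 100;0 0 0 -0.1 0 0 100;0 0 0 -0.1 0 0 100;0 0 0 -0.1 0 0 100;0 0 0 -0.1 0 0 100;0 0 0 0 0 0 100;0 0 0 0 0 0 100'
python3 - <<'E'
from h import *
o=get_obs();print(o['t'],np.round(o['tool_pos'],4),np.round(o['ee_rot'],3).tolist(),np.round(o['qpos'],2))
c,s=np.cos(.1234),np.sin(.1234)
R=np.array(o['ee_rot']);print("stage axes in tool",(R.T@np.array([[c,s,0],[-s,c,0],[0,0,1]]).T).T.round(3).tolist())
d=np.array(o['tool_pos'])[:2]-[.666,-.08];print("tcp in stage",c*d[0]+s*d[1],-s*d[0]+c*d[1])
for n in("scene","side","wrist"): save(read_camera(n),n+"2")
E
```

```text
t: 2.25
tool_pos: [0.505, 0.0001, 0.2535]
ee_rot: [[-0.128, 0.992, 0.0], [0.992, 0.128, -0.0], [-0.0, 0.0, -1.0]]
contact_force: [0.1, -0.5, -0.6]
finger_gap: 0.0852
t: 3.05
tool_pos: [0.5048, -0.0001, 0.2535]
ee_rot: [[-0.122, 0.82, 0.56], [0.992, 0.101, 0.069], [-0.0, 0.564, -0.826]]
contact_force: [-0.3, -0.3, 1.2]
finger_gap: 0.0856
3.05 [ 5.048e-01 -1.000e-04  2.535e-01] [[-0.122, 0.82, 0.56], [0.992, 0.101, 0.069], [-0.0, 0.564, -0.826]] [-0.26 -0.39  2.27  0.32  0.72 -2.14]
stage axes in tool [[0.001, 0.826, 0.564], [1.0, -0.001, -0.001], [-0.0, 0.564, -0.826]]
tcp in stage -0.15013058789633182 0.09909159980236999
```

View pics/side2.png

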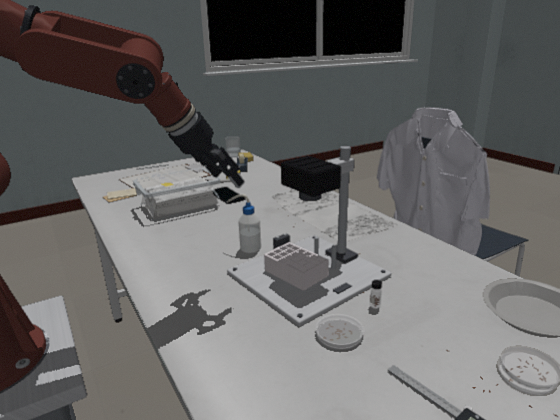

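View pics/wrist2.png

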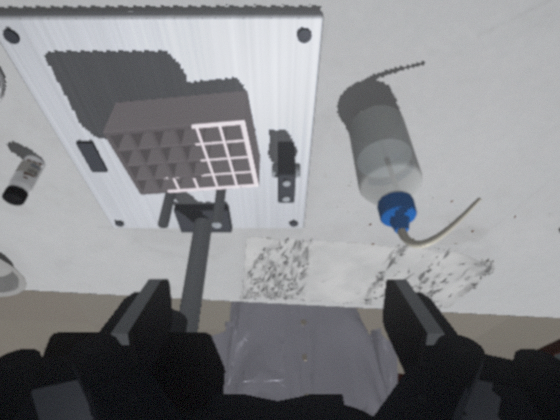

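```bash
python3 -m creep '-28 0 0 0 0 0 100;-28 0 0 0 0 0 100;-28 0 0 0 0 0 100;0 -15 22 0 0 0 100;0 -15 22 0 0 0 100;0 -15 22 0 0 0 100;0 -15 22 0 0 0 100;0 -14 21 0 0 0 100;0 -14 21 0 0 0 100;0 -14 21 0 0 0 100;0 -14 21 0 0 0 100;0 0 0 0 0 0 100;0 0 0 0 0 0 100'
python3 - <<'E'
from h import *
o=get_obs()
c,s=np.cos(.1234),np.sin(.1234)
d=np.array(o['tool_pos'])[:2]-[.666,-.08];print("tcp in stage",c*d[0]+s*d[1],-s*d[0]+c*d[1])
c=read_camera("side");save(c,"side3",(140,170,400,340),3)
c=read_camera("scene");save(c,"scene3",(200,130,460,310),3)
save(read_camera("wrist"),"wrist3")
E
```

```text
t: 4.5
tool_pos: [0.5251, -0.0588, 0.0714]
ee_rot: [[-0.086, 0.85, 0.52], [0.996, 0.086, 0.025], [-0.024, 0.52, -0.854]]
contact_force: [0.3, -0.3, -0.1]
finger_gap: 0.0853
tcp in stage -0.1372636325814646 0.03835973224345114
```

View pics/side3.png

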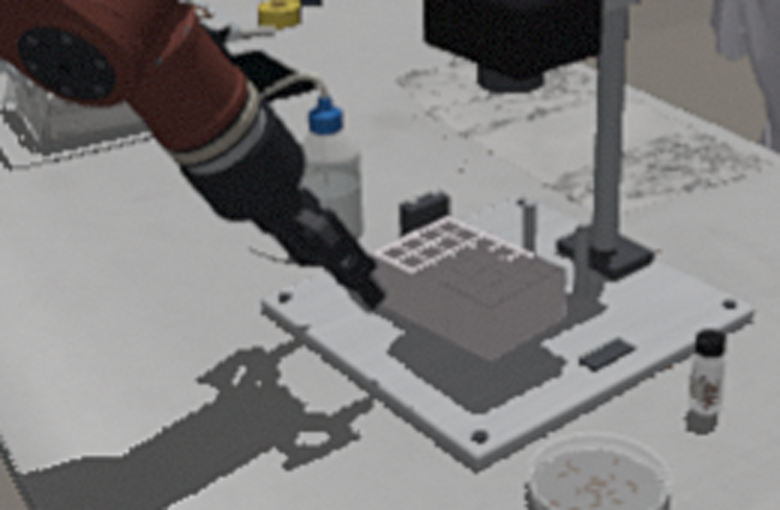

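View pics/scene3.png

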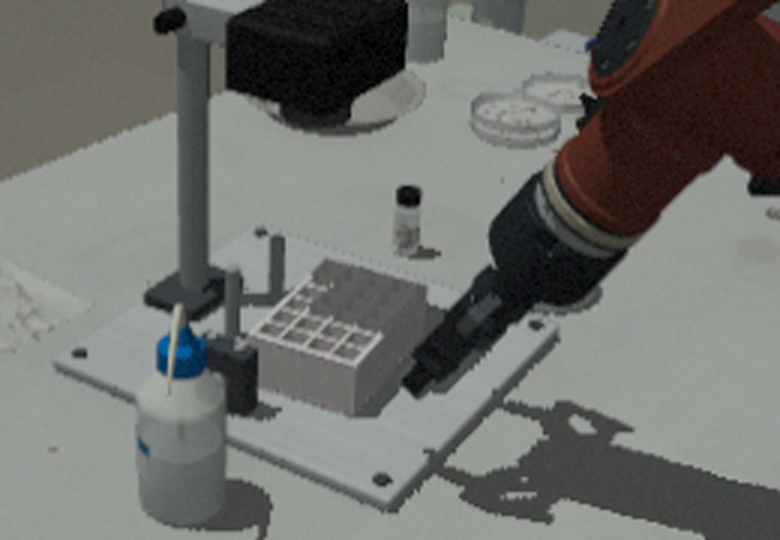

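View pics/wrist3.png

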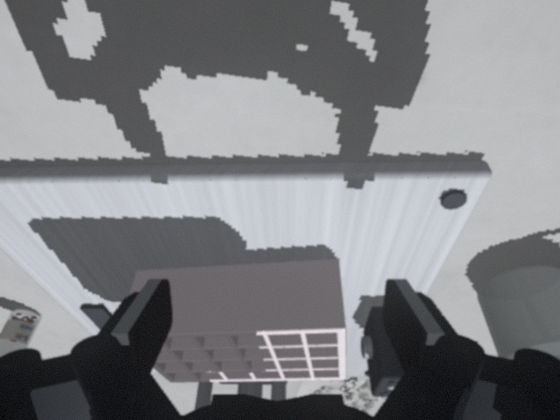

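```bash
cat >> m.py <<'E'
from scipy.spatial.transform import Rotation as Ro
SP=np.array([.666,-.08,.1234])
def rep(lean=.6,tgt=None):
    o=get_obs();R=np.array(o['ee_rot']);p=np.array(o['tool_pos'])
    c,s=np.cos(SP[2]),np.sin(SP[2]);A=np.array([[c,-s,0],[s,c,0],[0,0,1.]])
    ps=A.T@(p-[SP[0],SP[1],0])
    L=lean;Rt=A@np.array([[0,np.cos(L),np.sin(L)],[1,0,0],[0,np.sin(L),-np.cos(L)]])
    rv=Ro.from_matrix(R.T@Rt).as_rotvec()
    print("t",o['t'],"tcp stage mm",(ps*1e3).round(1),"rotvec to go",rv.round(3),"F stage",(A.T@np.array(o['contact_force'])).round(1))
    if tgt is not None: print("tool shift mm",(R.T@A@(np.array(tgt)-ps*1e3)).round(1))
    return o,R,p,A
E
python3 - <<'E'
from m import *
o,R,p,A=rep(tgt=(-130,15,45))
S,C=read_camera("side"),read_camera("scene")
for t in(5,10,15,22):
  for sx in(50,-50):
    for y in(11,-11):
      P=p+R@np.array([sx,y,t])/1e3
      print(t,sx,y,"z",P[2].round(3),((proj(S,P)[0]-[140,170])*3).round(),((proj(C,P)[0]-[200,130])*3).round())
E
```

```text
t 4.65 tcp stage mm [-136.9   37.6   72.8] rotvec to go [-0.051  0.042 -0.019] F stage [-0.3  0.  -1. ]
tool shift mm [-21.6  -8.2  28.2]
5 50 11 z 0.073 [314. 240.] [397. 372.]
5 50 -11 z 0.062 [294. 261.] [420. 397.]
5 -50 11 z 0.075 [387. 289.] [472. 308.]
5 -50 -11 z 0.064 [366. 312.] [494. 330.]
10 50 11 z 0.069 [317. 244.] [393. 376.]
10 50 -11 z 0.057 [297. 265.] [416. 400.]
10 -50 11 z 0.071 [391. 293.] [468. 312.]
10 -50 -11 z 0.06 [370. 316.] [490. 334.]
15 50 11 z 0.064 [320. 248.] [389. 380.]
15 50 -11 z 0.053 [300. 269.] [412. 404.]
15 -50 11 z 0.067 [394. 297.] [464. 315.]
15 -50 -11 z 0.055 [373. 320.] [486. 338.]
22 50 11 z 0.059 [325. 254.] [384. 386.]
22 50 -11 z 0.047 [305. 274.] [407. 410.]
22 -50 11 z 0.061 [398. 303.] [459. 321.]
22 -50 -11 z 0.05 [378. 326.] [481. 343.]
```

Triangulation gives open fingertips about 8 mm ahead of the TCP. The fast descent hit the joint speed cap, so I'll correct the pose with gentler rows.

```bash
python3 -m creep '-6 0 0 -0.013 0.01 -0.005 100;-6 0 0 -0.013 0.01 -0.005 100;-5 0 0 -0.013 0.011 -0.005 100;-5 0 0 -0.012 0.011 -0.004 100;0 0 0 0 0 0 100;0 0 0 0 0 0 100'
python3 - <<'E'
from m import *
rep(tgt=(-125,15,33))
E
```

```text
t: 5.35
tool_pos: [0.5335, -0.064, 0.0903]
ee_rot: [[-0.098, 0.843, 0.529], [0.995, 0.091, 0.038], [-0.016, 0.53, -0.848]]
contact_force: [-0.9, 0.3, -0.3]
finger_gap: 0.0851
t 5.35 tcp stage mm [-129.5   32.2   90.3] rotvec to go [-0.042  0.027 -0.012] F stage [-0.9  0.4 -0.3]
tool shift mm [-16.1 -26.3  51.5]
```

```bash
python3 - <<'E'
from m import *
o=get_obs();print(np.round(o['qpos'],3),np.round(o['effort'],1))
E
```

```text
[-0.372  0.026  2.278  0.634  0.395 -2.581] [ -0.1 -24.8 -23.8   0.6  -1.1  -0. ]
```

Joint 6 has hit its limit at -2.58, so this wrist branch is too close to singular. I'll fit a small kinematic model to the poses logged so far and pick a feasible tool orientation.

```bash
python3 - <<'E'
from m import *
o=get_obs()
D=[([-0.11221532,0.21778176,1.61491737,0,1.31135215,-0.11216806],[0.62422876,0.0001,0.25195988]),
   ([-.26,-.39,2.27,.32,.72,-2.14],[.5048,-.0001,.2535]),(list(o['qpos']),list(o['tool_pos']))]
def Rm(q): return (Ro.from_euler('ZYZYZ',[q[0],q[1]+q[2],q[3],q[4],q[5]+np.pi]) if 0 else Ro.from_euler('Z',q[0])*Ro.from_euler('Y',q[1]+q[2])*Ro.from_euler('Z',q[3])*Ro.from_euler('Y',q[4])*Ro.from_euler('Z',q[5]+np.pi)).as_matrix()
print(Rm(o['qpos']).round(3).tolist(),np.round(o['ee_rot'],3).tolist())
def fk(q,g):
    a,L2,L3,e,off,h,d=g;s=q[1]+q[2]
    w=np.array([a+L2*np.sin(q[1])+L3*np.sin(s)+e*np.cos(s),off,h+L2*np.cos(q[1])+L3*np.cos(s)-e*np.sin(s)])
    return Ro.from_euler('Z',q[0]).as_matrix()@w+Rm(q)[:,2]*d
f=lambda g:np.concatenate([1e3*(fk(q,g)-p) for q,p in D]+[10*(g-[0,.45,.45,0,.07,.4,.25])])
r=least_squares(f,[0,.45,.45,0,.07,.4,.25]);print(r.x.round(4),r.fun[:9].round(1))
E
```

```text
[[-0.098, 0.843, 0.529], [0.995, 0.091, 0.038], [-0.016, 0.53, -0.848]] [[-0.098, 0.843, 0.529], [0.995, 0.091, 0.038], [-0.016, 0.53, -0.848]]
[-0.0011  0.4566  0.5585  0.0619  0.0701  0.2947  0.2842] [ 0.   0.1 -0.1 -0.1 -0.6  0.1  0.2  0.5  0. ]
```

```bash
cat > ik.py <<'E'
from m import *
G=np.array([-0.0011,.4566,.5585,.0619,.0701,.2947,.2842])
def Rm(q): return (Ro.from_euler('Z',q[0])*Ro.from_euler('Y',q[1]+q[2])*Ro.from_euler('Z',q[3])*Ro.from_euler('Y',q[4])*Ro.from_euler('Z',q[5]+np.pi)).as_matrix()
def fk(q,g=G):
    a,L2,L3,e,off,h,d=g;s=q[1]+q[2]
    w=np.array([a+L2*np.sin(q[1])+L3*np.sin(s)+e*np.cos(s),off,h+L2*np.cos(q[1])+L3*np.cos(s)-e*np.sin(s)])
    return Ro.from_euler('Z',q[0]).as_matrix()@w+Rm(q)[:,2]*d
A=Ro.from_euler('Z',SP[2]).as_matrix()
def Rtool(L,psi,roll=0):
    z=np.array([np.sin(L)*np.cos(psi),np.sin(L)*np.sin(psi),-np.cos(L)])
    x=-np.cross(z,[1,0,0]);x/=np.linalg.norm(x);y=np.cross(z,x)
    return A@np.c_[x,y,z]@Ro.from_euler('Z',roll).as_matrix()
lo=np.array([-2.75,-.78,.31,-1.13,.13,-2.58]);hi=np.array([2.75,2.1,2.55,4.27,2.63,2.58])
def ik(ps,R,seeds=None):
    p=A@(np.array(ps)/1e3)+[SP[0],SP[1],0];best=None
    for s in (seeds if seeds is not None else [[-.3,0,2.2,.5,.5,-2.3],[-.3,0,2.2,0,.5,0],[-.3,0,2.2,3,.5,0],[-.3,0,2.2,-.5,.5,2]]):
        f=lambda q:np.r_[10*(fk(q)-p),(Ro.from_matrix(Rm(q).T@R)).as_rotvec()]
        r=least_squares(f,s,bounds=(lo,hi))
        if best is None or r.cost<best[1]: best=(r.x,r.cost)
        if r.cost<1e-8:
            m=min((r.x-lo).min(),(hi-r.x).min())
            if best[1]>1e-8 or len(best)<3 or m>best[2]: best=(r.x,r.cost,m)
    return best
E
python3 - <<'E'
from ik import *
for L in(.4,.5,.6,.7):
  for psi in(-.5,-.35,-.2,0):
    out=[]
    for ps in((-125,15,38),(-57,20,38)):
        b=ik(ps,Rtool(L,psi));out.append((b[0].round(2).tolist() if b[1]<1e-6 else None))
    print(L,psi,out)
E
```

```text
0.4 -0.5 [[-0.25, 0.2, 2.17, -0.13, 0.38, -1.87], [-0.19, 0.31, 2.02, -0.18, 0.42, -1.78]]
0.4 -0.35 [[-0.29, 0.19, 2.18, 0.07, 0.37, -2.07], [-0.22, 0.3, 2.03, -0.0, 0.41, -1.95]]
0.4 -0.2 [[-0.33, 0.19, 2.18, 0.25, 0.39, -2.25], [-0.26, 0.3, 2.03, 0.17, 0.42, -2.11]]
0.4 0 [[-0.38, 0.2, 2.17, 0.44, 0.46, -2.43], [-0.3, 0.31, 2.02, 0.36, 0.47, -2.29]]
0.5 -0.5 [[-0.24, 0.18, 2.23, -0.27, 0.25, -1.75], [-0.18, 0.29, 2.08, -0.33, 0.29, -1.64]]
0.5 -0.35 [[-0.29, 0.17, 2.24, 0.14, 0.23, -2.16], [-0.22, 0.29, 2.09, -0.0, 0.27, -1.96]]
0.5 -0.2 [[-0.34, 0.17, 2.24, 0.48, 0.28, -2.5], [-0.27, 0.28, 2.09, 0.33, 0.29, -2.28]]
0.5 0 [None, [-0.32, 0.29, 2.08, 0.61, 0.37, -2.54]]
0.6 -0.5 [None, [-0.17, 0.29, 2.13, -0.72, 0.18, -1.28]]
0.6 -0.35 [None, None]
0.6 -0.2 [None, None]
0.6 0 [None, None]
0.7 -0.5 [None, None]
0.7 -0.35 [None, None]
0.7 -0.2 [[-0.38, 0.18, 2.34, 1.83, 0.2, 2.39], [-0.29, 0.28, 2.19, 1.75, 0.14, 2.54]]
0.7 0 [None, None]
```

```bash
python3 - <<'E'
from ik import *
SD=[[-.3,.1,2.2,a,.5,b] for a,b in((0,-.2),(1,-1),(2,-2),(-1,.5),(.7,-.7),(0,-2),(2.5,2),(1,2.))]
for roll in(-1.57,1.57):
 for L in(.5,.6,.7):
  for psi in(-.2,0,.2):
    out=[]
    for ps in((-15,-95,40),(-15,-53,35)):
        b=ik(ps,Rtool(L,psi,roll),SD);out.append((b[0].round(2).tolist() if b[1]<1e-6 else None))
    print(roll,L,psi,out)
for L,psi in((.42,-.15),(.44,-.15),(.44,-.25)):
  print(L,psi,[ik(ps,Rtool(L,psi))[0].round(2).tolist() for ps in((-130,15,90),(-125,15,38),(-57,15,38))])
E
```

```text
-1.57 0.5 -0.2 [[-0.43, 0.41, 1.91, 0.46, 0.39, 2.17], [-0.36, 0.39, 1.95, 0.41, 0.35, 2.27]]
-1.57 0.5 0 [[-0.48, 0.42, 1.89, 0.62, 0.49, 2.04], [-0.41, 0.4, 1.93, 0.61, 0.44, 2.1]]
-1.57 0.5 0.2 [[-0.51, 0.45, 1.85, 0.68, 0.6, 2.02], [-0.45, 0.42, 1.9, 0.69, 0.56, 2.05]]
-1.57 0.6 -0.2 [[-0.45, 0.4, 1.96, 0.78, 0.29, 1.83], [-0.38, 0.38, 2.0, 0.77, 0.24, 1.9]]
-1.57 0.6 0 [[-0.5, 0.42, 1.94, 0.9, 0.44, 1.75], [-0.43, 0.4, 1.98, 0.93, 0.38, 1.78]]
-1.57 0.6 0.2 [[-0.54, 0.45, 1.89, 0.9, 0.58, 1.8], [-0.48, 0.42, 1.94, 0.94, 0.53, 1.81]]
-1.57 0.7 -0.2 [[-0.46, 0.4, 2.01, 1.31, 0.25, 1.28], [-0.39, 0.38, 2.05, 1.43, 0.2, 1.22]]
-1.57 0.7 0 [[-0.53, 0.42, 1.98, 1.23, 0.43, 1.41], [-0.46, 0.4, 2.03, 1.31, 0.38, 1.38]]
-1.57 0.7 0.2 [[-0.58, 0.45, 1.93, 1.13, 0.59, 1.58], [-0.51, 0.43, 1.98, 1.19, 0.54, 1.56]]
1.57 0.5 -0.2 [[-0.43, 0.41, 1.91, 0.46, 0.39, -0.97], [-0.36, 0.39, 1.95, 0.41, 0.35, -0.87]]
1.57 0.5 0 [[-0.48, 0.42, 1.89, 0.62, 0.49, -1.1], [-0.41, 0.4, 1.93, 0.61, 0.44, -1.04]]
1.57 0.5 0.2 [[-0.51, 0.45, 1.85, 0.68, 0.6, -1.13], [-0.45, 0.42, 1.9, 0.69, 0.56, -1.09]]
1.57
[... 233 characters left out ...]
0.48, 0.42, 1.94, 0.94, 0.53, -1.33]]
1.57 0.7 -0.2 [[-0.46, 0.4, 2.01, 1.31, 0.25, -1.87], [-0.39, 0.38, 2.05, 1.43, 0.2, -1.93]]
1.57 0.7 0 [[-0.53, 0.42, 1.98, 1.23, 0.43, -1.73], [-0.46, 0.4, 2.03, 1.31, 0.38, -1.76]]
1.57 0.7 0.2 [[-0.58, 0.45, 1.93, 1.13, 0.59, -1.57], [-0.51, 0.43, 1.98, 1.19, 0.54, -1.58]]
0.42 -0.15 [[-0.35, 0.06, 2.19, 0.27, 0.5, -2.27], [-0.34, 0.19, 2.19, 0.35, 0.38, -2.35], [-0.28, 0.3, 2.04, 0.26, 0.41, -2.21]]
0.44 -0.15 [[-0.35, 0.06, 2.21, 0.3, 0.48, -2.3], [-0.35, 0.18, 2.2, 0.39, 0.36, -2.4], [-0.28, 0.3, 2.05, 0.3, 0.38, -2.25]]
0.44 -0.25 [[-0.32, 0.05, 2.21, 0.19, 0.45, -2.2], [-0.32, 0.18, 2.2, 0.25, 0.33, -2.26], [-0.26, 0.3, 2.05, 0.16, 0.36, -2.12]]
```

Lean 0.42 with lean yaw -0.15 works for the x push, and lean 0.6 with a 90° roll works for the y push. Next I go to the x-push orientation, up here first.

```bash
cat >> ik.py <<'E'
def go(R,ps,n=1):
    o=get_obs();R0=np.array(o['ee_rot']);p=np.array(o['tool_pos']);s=A.T@(p-[SP[0],SP[1],0])
    rv=Ro.from_matrix(R0.T@R).as_rotvec();print("tcp stage",(s*1e3).round(1),"F stage",(A.T@np.array(o['contact_force'])).round(1),"q",np.round(o['qpos'],2))
    d=np.array(ps)-s*1e3
    print("turn/row",(rv/n).round(4),"| shift in current tool/row",(R0.T@A@d/n).round(2),"| in target tool/row",(R.T@A@d/n).round(2),"total",np.linalg.norm(d).round(0))
E
python3 - <<'E'
from ik import *
go(Rtool(.42,-.15),(-125,15,36),6)
E
```

```text
tcp stage [-129.5   32.2   90.3] F stage [-0.9  0.4 -0.3] q [-0.37  0.03  2.28  0.63  0.39 -2.58]
turn/row [ 0.0237 -0.0055 -0.0077] | shift in current tool/row [-2.7  -4.12  8.16] | in target tool/row [-2.25 -3.03  8.75] total 57.0
```

```bash
python3 -m creep '0 0 0 0.024 -0.0055 -0.008 100;0 0 0 0.024 -0.0055 -0.008 100;0 0 0 0.024 -0.0055 -0.008 100;0 0 0 0.024 -0.0055 -0.008 100;0 0 0 0.024 -0.0055 -0.008 100;0 0 0 0.024 -0.0055 -0.008 100;0 0 0 0 0 0 100;0 0 0 0 0 0 100'
python3 - <<'E'
from ik import *
go(Rtool(.42,-.15),(-125,15,36),8)
E
```

```text
t: 6.15
tool_pos: [0.5331, -0.0636, 0.0897]
ee_rot: [[-0.125, 0.905, 0.406], [0.99, 0.141, -0.011], [-0.067, 0.4, -0.914]]
contact_force: [-0.0, -0.5, -0.1]
finger_gap: 0.0852
tcp stage [-129.9   32.6   89.7] F stage [-0.1 -0.5 -0.1] q [-0.31  0.05  2.2   0.24  0.5  -2.21]
turn/row [-0.0003 -0.0001  0.0003] | shift in current tool/row [-1.75 -2.19  6.52] | in target tool/row [-1.75 -2.2   6.51] total 57.0
```

Orientation is right; now lower.

```bash
python3 -m creep '-1.8 -2.2 6.5 0 0 0 100;-1.8 -2.2 6.5 0 0 0 100;-1.8 -2.2 6.5 0 0 0 100;-1.8 -2.2 6.5 0 0 0 100;-1.8 -2.2 6.5 0 0 0 100;-1.8 -2.2 6.5 0 0 0 100;-1.7 -2.2 6.5 0 0 0 100;-1.7 -2.2 6.5 0 0 0 100;0 0 0 0 0 0 100;0 0 0 0 0 0 100'
python3 - <<'E'
from ik import *
go(Rtool(.42,-.15),(-60,15,36),20)
c=read_camera("side");save(c,"side4",(140,170,400,340),3)
c=read_camera("scene");save(c,"scene4",(200,130,460,310),3)
save(read_camera("wrist"),"wrist4")
E
```

```text
t: 7.15
tool_pos: [0.5402, -0.081, 0.0362]
ee_rot: [[-0.124, 0.906, 0.406], [0.99, 0.141, -0.011], [-0.067, 0.4, -0.914]]
contact_force: [0.2, 0.1, 0.9]
finger_gap: 0.0856
tcp stage [-125.    14.5   36.2] F stage [0.2 0.  0.9] q [-0.34  0.19  2.19  0.34  0.38 -2.35]
turn/row [-0.0001  0.      0.0001] | shift in current tool/row [0.02 2.97 1.31] | in target tool/row [0.03 2.97 1.32] total 65.0
```

View pics/side4.png

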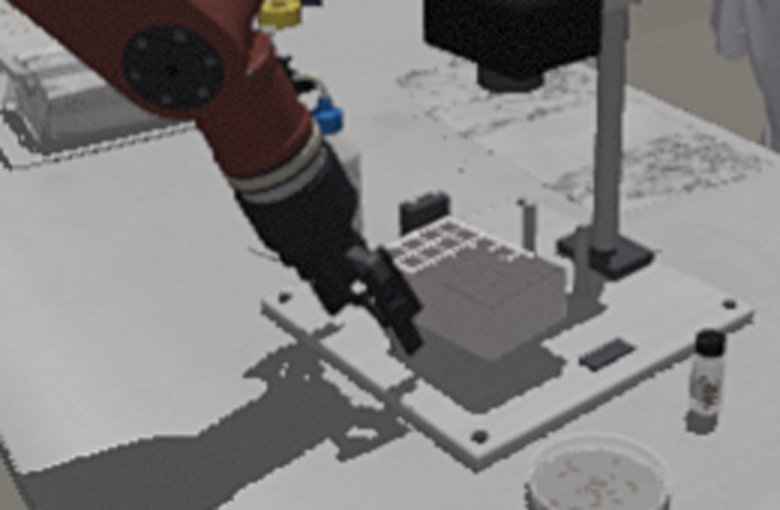

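View pics/wrist4.png

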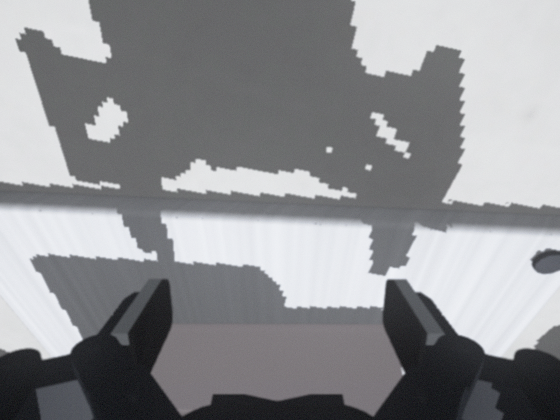

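Side view shows the two fingertips just short of the plate's near side and low over the stage; the wrist view shows them spanning that side. Push in +x.

```bash
python3 -m creep '-0.4 3 1.3 0 0 0 100;-0.4 3 1.3 0 0 0 100;-0.4 3 1.3 0 0 0 100;-0.4 3 1.3 0 0 0 100;-0.4 3 1.3 0 0 0 100;-0.4 3 1.3 0 0 0 100;-0.4 3 1.3 0 0 0 100;-0.4 3 1.3 0 0 0 100;-0.4 3 1.3 0 0 0 100;-0.4 3 1.3 0 0 0 100;0 3 1.3 0 0 0 100;0 3 1.3 0 0 0 100;0 3 1.3 0 0 0 100;0 3 1.3 0 0 0 100'
python3 - <<'E'
from ik import *
go(Rtool(.42,-.15),(-60,11,36),10)
c=read_camera("side");save(c,"side5",(140,170,400,340),3)
c=read_camera("scene");save(c,"scene5",(200,130,460,310),3)
E
```

```text
t: 8.7
tool_pos: [0.5863, -0.0791, 0.0368]
ee_rot: [[-0.124, 0.906, 0.406], [0.99, 0.141, -0.011], [-0.067, 0.4, -0.914]]
contact_force: [0.2, -0.2, 1.0]
finger_gap: 0.0852
tcp stage [-79.   10.7  36.8] F stage [ 0.1 -0.3  1. ] q [-0.31  0.27  2.09  0.29  0.4  -2.26]
turn/row [-0.0002  0.      0.0002] | shift in current tool/row [0.04 1.71 0.83] | in target tool/row [0.04 1.71 0.84] total 19.0
```

View pics/side5.png

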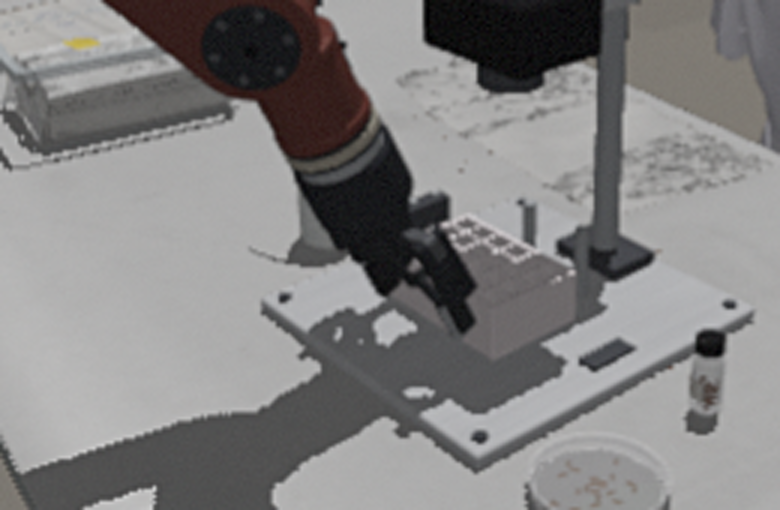

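View pics/scene5.png

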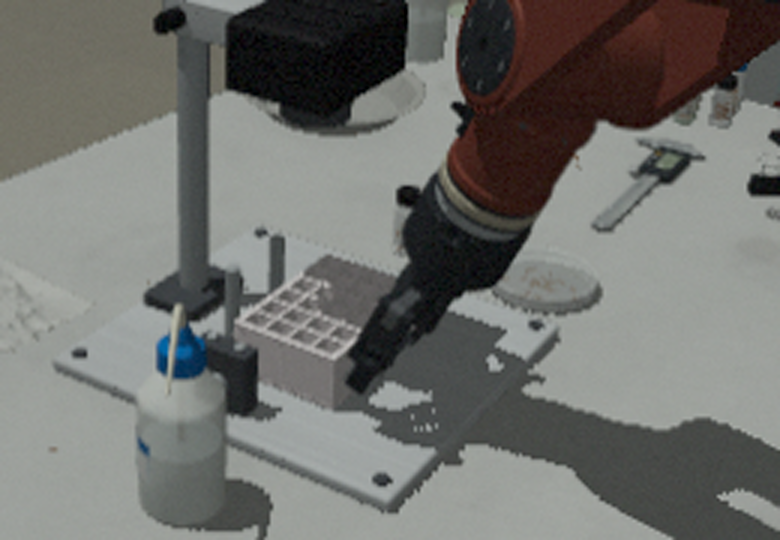

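```bash
python3 -m creep '0 1.8 0.85 0 0 0 100;0 1.8 0.85 0 0 0 100;0 1.8 0.85 0 0 0 100;0 1.8 0.85 0 0 0 100;0 1.8 0.85 0 0 0 100;0 1.8 0.85 0 0 0 100;0 1.8 0.85 0 0 0 100;0 1.8 0.85 0 0 0 100;0 1.8 0.85 0 0 0 100;0 0 0 0 0 0 100'
python3 -m creep '0 0.9 0.4 0 0 0 100;0 0.9 0.4 0 0 0 100;0 0 0 0 0 0 100'
python3 - <<'E'
from ik import *
go(Rtool(.42,-.15),(-57,11,36),3)
E
```

```text
t: 9.8
tool_pos: [0.6044, -0.0771, 0.0366]
ee_rot: [[-0.124, 0.905, 0.406], [0.99, 0.141, -0.011], [-0.068, 0.401, -0.914]]
contact_force: [-0.4, 0.4, -0.1]
finger_gap: 0.0856
t: 10.1
tool_pos: [0.606, -0.0768, 0.0364]
ee_rot: [[-0.124, 0.905, 0.406], [0.99, 0.141, -0.011], [-0.068, 0.4, -0.914]]
contact_force: [-0.9, 0.7, 0.8]
finger_gap: 0.0853
tcp stage [-59.1  10.6  36.4] F stage [-0.8  0.8  0.8] q [-0.29  0.3   2.04  0.27  0.41 -2.23]
turn/row [-0.0006  0.0001  0.0006] | shift in current tool/row [0.15 0.6  0.41] | in target tool/row [0.16 0.6  0.41] total 2.0
```

Continue in small steps until contact force rises.

```bash
python3 -m creep '0 0.9 0.4 0 0 0 100;0 0.9 0.4 0 0 0 100;0 0 0 0 0 0 100'
python3 -m creep '0 0.9 0.4 0 0 0 100;0 0.9 0.4 0 0 0 100;0 0 0 0 0 0 100'
python3 - <<'E'
from h import *
c=read_camera("side");save(c,"side6",(140,170,400,340),3)
c=read_camera("scene");save(c,"scene6",(200,130,460,310),3)
E
```

```text
t: 10.4
tool_pos: [0.608, -0.0765, 0.0364]
ee_rot: [[-0.124, 0.905, 0.406], [0.99, 0.141, -0.011], [-0.068, 0.4, -0.914]]
contact_force: [-0.5, -0.1, -0.3]
finger_gap: 0.0854
t: 10.7
tool_pos: [0.61, -0.0763, 0.0364]
ee_rot: [[-0.124, 0.905, 0.406], [0.99, 0.141, -0.011], [-0.068, 0.401, -0.914]]
contact_force: [-1.1, -1.0, -0.3]
finger_gap: 0.0854
```

View pics/side6.png

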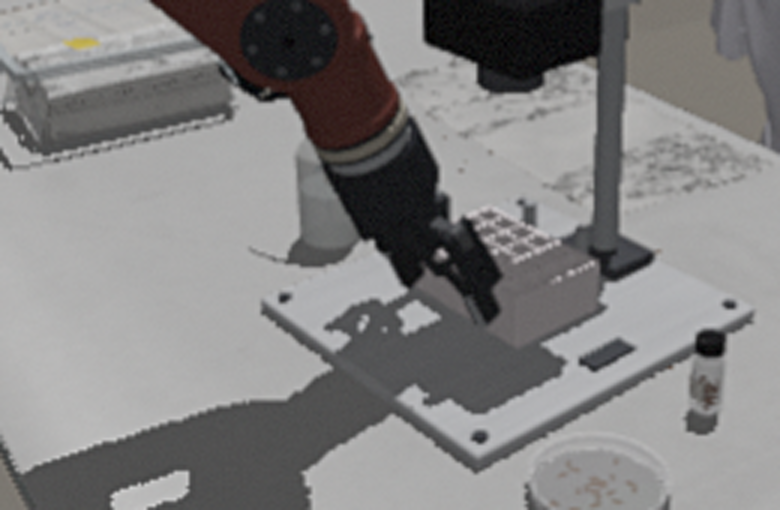

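View pics/scene6.png

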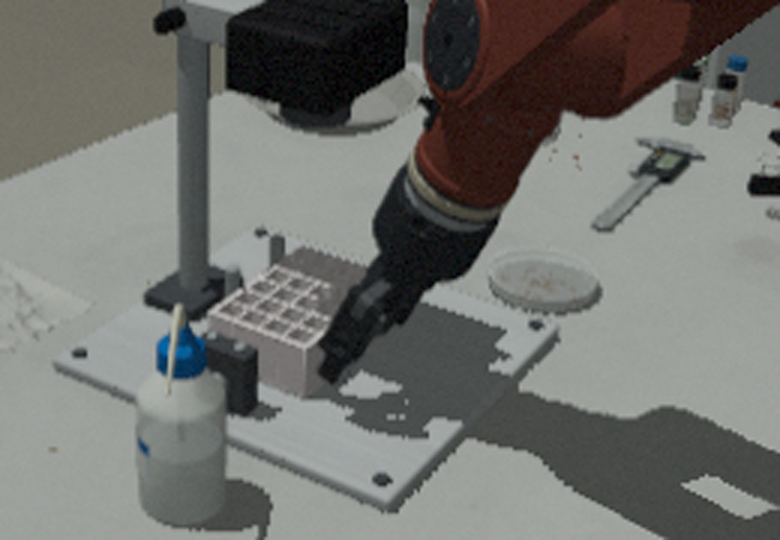

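```bash
for i in 1; do python3 -m creep '0 0.9 0.4 0 0 0 100;0 0.9 0.4 0 0 0 100;0 0 0 0 0 0 100' | grep -E 'tool_pos|force'; done
python3 - <<'E'
from ik import *
go(Rtool(.42,-.15),(-50,11,36),3)
E
python3 -m creep '0 0.9 0.4 0 0 0 100;0 0 0 0 0 0 100;0 0 0 0 0 0 100'
python3 -m creep '0 0.9 0.4 0 0 0 100;0 0 0 0 0 0 100;0 0 0 0 0 0 100'
```

```text
tool_pos: [0.6109, -0.076, 0.0359]
contact_force: [-4.2, -0.6, 1.8]
tcp stage [-54.2  10.8  35.9] F stage [-4.3 -0.1  1.8] q [-0.29  0.31  2.03  0.26  0.41 -2.22]
turn/row [-0.0013 -0.0002  0.0006] | shift in current tool/row [0.07 1.28 0.53] | in target tool/row [0.07 1.28 0.53] total 4.0
t: 11.4
tool_pos: [0.611, -0.0758, 0.0355]
ee_rot: [[-0.125, 0.907, 0.403], [0.99, 0.141, -0.01], [-0.066, 0.397, -0.915]]
contact_force: [-6.8, -1.1, 3.2]
finger_gap: 0.0856
t: 11.7
tool_pos: [0.6111, -0.0756, 0.0349]
ee_rot: [[-0.125, 0.908, 0.401], [0.99, 0.141, -0.01], [-0.066, 0.396, -0.916]]
contact_force: [-9.9, -2.6, 4.9]
finger_gap: 0.0857
```

Force rose to about 10 N, which means the plate is against the dowels. I'll back off and get a look.

```bash
python3 -m creep '0 -2 -1 0 0 0 100;0 -5 -2 0 0 0 100;0 -9 -4 0 0 0 100;0 -9 -4 0 0 0 100;0 -9 -4 0 0 0 100;0 -9 -4 0 0 0 100;0 0 -15 0 0 0 80;0 0 -18 0 0 0 60;0 0 -18 0 0 0 40;0 0 -18 0 0 0 20;0 0 -18 0 0 0 0;0 0 0 0 0 0 0'
python3 - <<'E'
from ik import *
go(Rtool(.6,.1,1.57),(-130,-50,130),16)
c=read_camera("side");save(c,"side7",(200,220,400,330),4);s=A.T@(pt(c,375,311,0)-[SP[0],SP[1],0]);print("vial stage",s, "dish", A.T@(pt(c,340,333,.0)-[SP[0],SP[1],0]))
c=read_camera("scene");save(c,"scene7",(210,190,400,310),4.2)
save(read_camera("wrist"),"wrist7")
E
```

```text
t: 12.9
tool_pos: [0.5324, -0.0813, 0.1185]
ee_rot: [[-0.124, 0.904, 0.41], [0.99, 0.141, -0.013], [-0.07, 0.404, -0.912]]
contact_force: [-0.2, -0.8, -1.0]
finger_gap: 0.0001
tcp stage [-132.7   15.2  118.5] F stage [-0.3 -0.8 -1. ] q [-0.35 -0.    2.19  0.24  0.56 -2.24]
turn/row [-0.0029  0.0148  0.102 ] | shift in current tool/row [-4.11  0.33 -0.33] | in target tool/row [ 0.7   4.02 -0.73] total 66.0
vial stage [ 0.00622487 -0.19763565  0.        ] dish [-0.0993267 -0.1996486  0.       ]
```

View pics/wrist7.png

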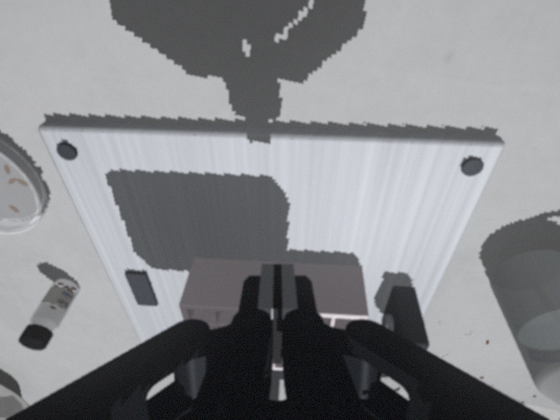

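View pics/scene7.png

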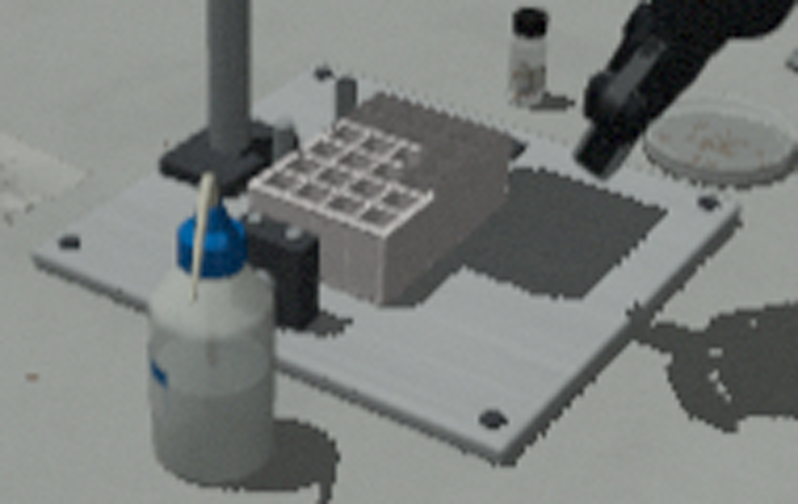

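View pics/side7.png

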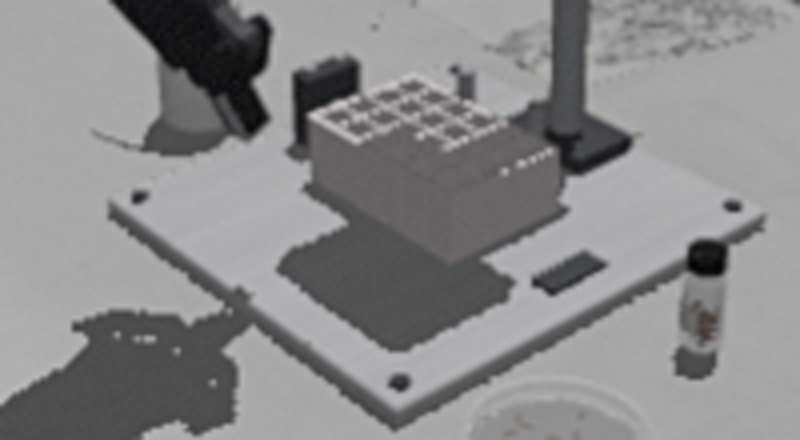

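```bash
python3 - <<'E'
from ik import *
S,C=read_camera("side"),read_camera("scene")
a,b,Z=.043,.064,.056
pl=[(S,(-a,b,Z),(277,249.5)),(S,(-a,-b,Z),(313.3,266.7)),(S,(a,-b,Z),(340.5,256.5)),
(C,(-a,b,Z),(301.2,246.4)),(C,(a,b,Z),(269.5,234)),(C,(-a,-b,Z),(331.9,224))]
q,e=fit(pl,[.66,-.07,.12]);print("plate",q,e.round(1).tolist())
d=A.T@(np.r_[q[:2],0]-[SP[0],SP[1],0]);print((d*1e3).round(1),q[2]-SP[2])
SD=[get_obs()['qpos'],[-.3,.1,2.2,.7,.5,-1.3]]
for ps in((-130,-50,130),(-120,-100,100),(-60,-95,50),(-15,-95,38),(-15,-50,38)):
    b_=ik(ps,Rtool(.6,.1,1.57),[[-.45,.1,2.2,.7,.5,-1.3]]);print(ps,b_[0].round(2),b_[1])
go(Rtool(.6,.1,1.57),(-120,-100,110),18)
E
```

```text
plate [ 0.66649529 -0.0722186   0.13778503] [[-0.6, -1.1], [-0.5, 2.2], [-0.6, -0.3], [0.8, -1.5], [-0.9, -1.4], [-0.3, -3.6]]
[1.4 7.7 0. ] 0.014385033185237497
(-130, -50, 130) [-0.6   0.03  2.19  0.77  0.64 -1.27] 8.94971820255786e-22
(-120, -100, 100) [-0.67  0.17  2.11  0.84  0.63 -1.41] 1.9353119822650712e-26
(-60, -95, 50) [-0.58  0.35  2.01  0.93  0.53 -1.44] 7.086106965918085e-26
(-15, -95, 38) [-0.52  0.43  1.92  0.91  0.51 -1.38] 4.5585128409598954e-30
(-15, -50, 38) [-0.46  0.4   1.97  0.93  0.46 -1.35] 7.850580296276264e-21
tcp stage [-133.9   16.1  114.9] F stage [-0.3 -0.6  0.4] q [-0.35  0.    2.19  0.24  0.56 -2.24]
turn/row [-0.003   0.0133  0.0905] | shift in current tool/row [-6.42  0.42  0.95] | in target tool/row [0.73 6.45 0.29] total 117.0
```

The plate is square against the dowels at stage y of about 8 mm, so it has about 20 mm to go. Now I reorient for the +y push.

```bash
python3 -m creep '0 0 0 -0.003 0.0133 0.0905 0;0 0 0 -0.003 0.0133 0.0905 0;0 0 0 -0.003 0.0133 0.0905 0;0 0 0 -0.003 0.0133 0.0905 0;0 0 0 -0.003 0.0133 0.0905 0;0 0 0 -0.003 0.0133 0.0905 0;0 0 0 -0.003 0.0133 0.0905 0;0 0 0 -0.003 0.0133 0.0905 0;0 0 0 -0.003 0.0133 0.0905 0;0 0 0 -0.003 0.0133 0.0905 0;0 0 0 -0.003 0.0133 0.0905 0;0 0 0 -0.003 0.0133 0.0905 0;0 0 0 -0.003 0.0133 0.0905 0;0 0 0 -0.003 0.0133 0.0905 0;0 0 0 -0.003 0.0133 0.0905 0;0 0 0 -0.003 0.0133 0.0905 0;0 0 0 -0.003 0.0133 0.0905 0;0 0 0 -0.003 0.0133 0.0905 0;0 0 0 0 0 0 0'
python3 - <<'E'
from ik import *
go(Rtool(.6,.1,1.57),(-120,-95,110),10)
E
```

```text
t: 15.05
tool_pos: [0.5309, -0.0803, 0.1145]
ee_rot: [[0.826, 0.124, 0.55], [0.065, -0.99, 0.125], [0.56, -0.067, -0.826]]
contact_force: [0.3, -0.7, -0.3]
finger_gap: -0.0
tcp stage [-134.1   16.3  114.5] F stage [ 0.2 -0.7 -0.3] q [-0.48 -0.01  2.27  0.78  0.54 -1.2 ]
turn/row [-0.      0.0001  0.    ] | shift in current tool/row [ 1.33 11.14  0.54] | in target tool/row [ 1.33 11.14  0.54] total 112.0
```

```bash
python3 -m creep '1.3 11.1 0.5 0 0 0 0;1.3 11.1 0.5 0 0 0 0;1.3 11.1 0.5 0 0 0 0;1.3 11.1 0.5 0 0 0 0;1.3 11.1 0.5 0 0 0 0;1.3 11.1 0.5 0 0 0 0;1.3 11.1 0.5 0 0 0 0;1.3 11.1 0.5 0 0 0 0;1.3 11.1 0.5 0 0 0 0;1.3 11.1 0.5 0 0 0 0;0 0 0 0 0 0 0'
python3 - <<'E'
from ik import *
go(Rtool(.6,.1,1.57),(-60,-93,47),10)
o=get_obs();print((np.array(o['ee_rot']).T@A).round(3).tolist(),"cols stage XYZ in tool")
E
```

```text
t: 16.15
tool_pos: [0.5598, -0.191, 0.1124]
ee_rot: [[0.824, 0.123, 0.553], [0.065, -0.99, 0.123], [0.563, -0.065, -0.824]]
contact_force: [0.6, 0.0, 0.1]
finger_gap: -0.0001
tcp stage [-119.1  -97.1  112.4] F stage [ 0.6 -0.1  0.1] q [-0.66  0.14  2.11  0.81  0.64 -1.37]
turn/row [ 0.0003 -0.0003  0.0001] | shift in current tool/row [1.18 0.01 8.74] | in target tool/row [1.21 0.04 8.74] total 88.0
[[0.826, -0.037, 0.563], [-0.0, -0.998, -0.065], [0.564, 0.053, -0.824]] cols stage XYZ in tool
```

```bash
python3 -m creep '1.2 0 8.7 0 0 0 0;1.2 0 8.7 0 0 0 0;1.2 0 8.7 0 0 0 0;1.2 0 8.7 0 0 0 0;1.2 0 8.7 0 0 0 0;1.2 0 8.7 0 0 0 0;1.2 0 8.7 0 0 0 0;1.2 0 8.7 0 0 0 0;1.2 0 8.7 0 0 0 0;1.2 0 8.7 0 0 0 0;0 0 0 0 0 0 0'
python3 - <<'E'
from ik import *
go(Rtool(.6,.1,1.57),(-12,-93,47),10)
c=read_camera("side");save(c,"side8",(140,150,400,340),3)
c=read_camera("scene");save(c,"scene8",(200,130,460,310),3)
E
```

```text
t: 17.25
tool_pos: [0.6171, -0.177, 0.0458]
ee_rot: [[0.825, 0.125, 0.551], [0.066, -0.99, 0.125], [0.561, -0.067, -0.825]]
contact_force: [-0.1, 0.6, -0.5]
finger_gap: 0.0002
tcp stage [-60.5 -90.3  45.8] F stage [ 0.   0.6 -0.5] q [-0.57  0.35  2.01  0.94  0.52 -1.45]
turn/row [-0.     -0.0001  0.0001] | shift in current tool/row [4.09 0.27 2.61] | in target tool/row [4.09 0.27 2.61] total 49.0
```

View pics/side8.png

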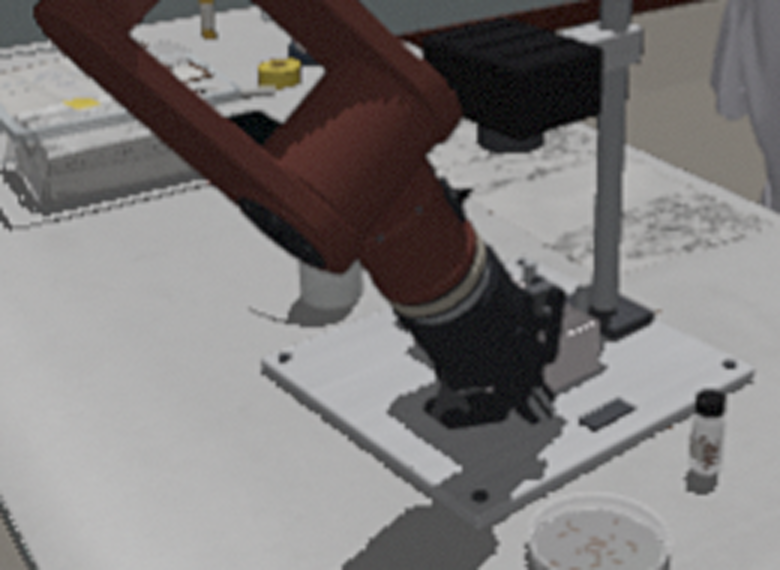

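View pics/scene8.png

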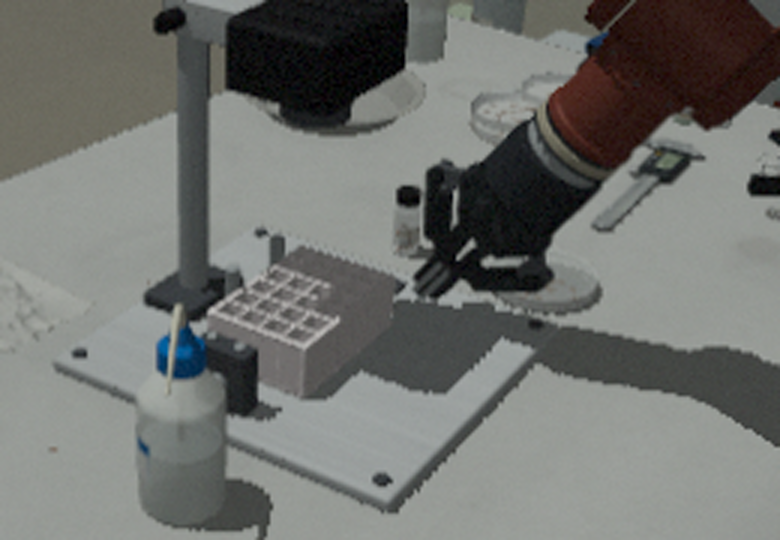

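```bash
python3 -m creep '4 0 2.7 0 0 0 0;4 0 2.7 0 0 0 0;4 0 2.7 0 0 0 0;4 0 2.7 0 0 0 0;4 0 2.7 0 0 0 0;4 0 2.7 0 0 0 0;4 0 2.7 0 0 0 0;4 0 2.7 0 0 0 0;4 0 2.7 0 0 0 0;4 0 2.7 0 0 0 0;0 0 0 0 0 0 0'
python3 - <<'E'
from ik import *
go(Rtool(.6,.1,1.57),(-12,-66,47),12)
c=read_camera("side");save(c,"side9",(140,150,400,340),3)
c=read_camera("scene");save(c,"scene9",(200,130,460,310),3)
E
```

```text
t: 18.45
tool_pos: [0.6656, -0.1715, 0.0474]
ee_rot: [[0.824, 0.125, 0.553], [0.066, -0.99, 0.124], [0.563, -0.066, -0.824]]
contact_force: [-0.5, 0.1, 0.3]
finger_gap: -0.0003
tcp stage [-11.6 -90.8  47.4] F stage [-0.5  0.2  0.3] q [-0.51  0.42  1.92  0.89  0.51 -1.35]
turn/row [ 0.0001 -0.0002  0.0002] | shift in current tool/row [-0.12 -2.06  0.12] | in target tool/row [-0.12 -2.06  0.13] total 25.0
```

View pics/side9.png

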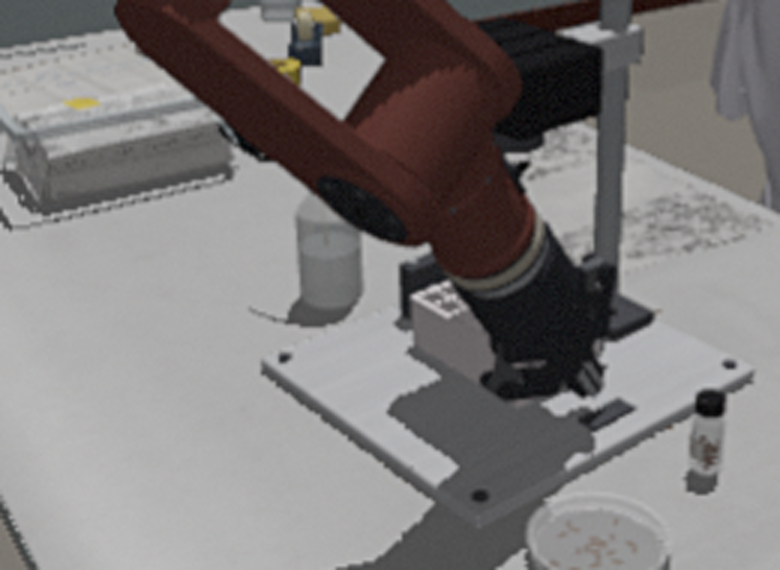

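View pics/scene9.png

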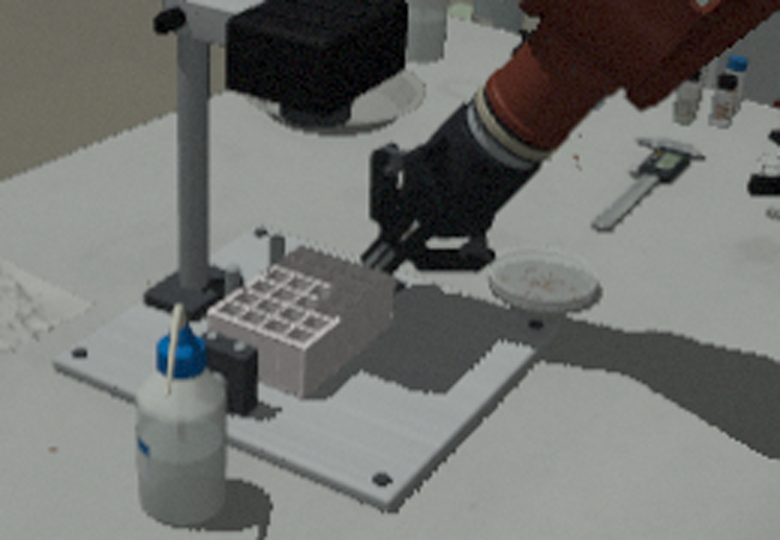

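```bash
python3 -m creep '-0.1 -2 0.1 0 0 0 0;-0.1 -2 0.1 0 0 0 0;-0.1 -2 0.1 0 0 0 0;-0.1 -2 0.1 0 0 0 0;-0.1 -2 0.1 0 0 0 0;-0.1 -2 0.1 0 0 0 0;-0.1 -2 0.1 0 0 0 0;-0.1 -2 0.1 0 0 0 0;-0.1 -2 0.1 0 0 0 0;-0.1 -2 0.1 0 0 0 0;-0.1 -2 0.1 0 0 0 0;-0.1 -2 0.1 0 0 0 0;-0.1 -2 0.1 0 0 0 0;-0.1 -2 0.1 0 0 0 0;-0.1 -2 0.1 0 0 0 0;-0.1 -2 0.1 0 0 0 0;0 0 0 0 0 0 0'
python3 - <<'E'
from ik import *
go(Rtool(.6,.1,1.57),(-12,-50,47),5)
c=read_camera("side");save(c,"side10",(140,150,400,340),3)
c=read_camera("scene");save(c,"scene10",(210,190,400,310),4.2)
E
```

```text
t: 20.25
tool_pos: [0.6604, -0.1394, 0.0471]
ee_rot: [[0.824, 0.124, 0.552], [0.066, -0.99, 0.125], [0.562, -0.066, -0.824]]
contact_force: [-0.2, -0.1, -0.3]
finger_gap: -0.0001
tcp stage [-12.8 -58.3  47.1] F stage [-0.3 -0.1 -0.3] q [-0.46  0.39  1.95  0.9   0.47 -1.32]
turn/row [ 0.0001 -0.0004  0.0003] | shift in current tool/row [ 0.07 -1.65  0.2 ] | in target tool/row [ 0.07 -1.65  0.2 ] total 8.0
```

View pics/scene10.png

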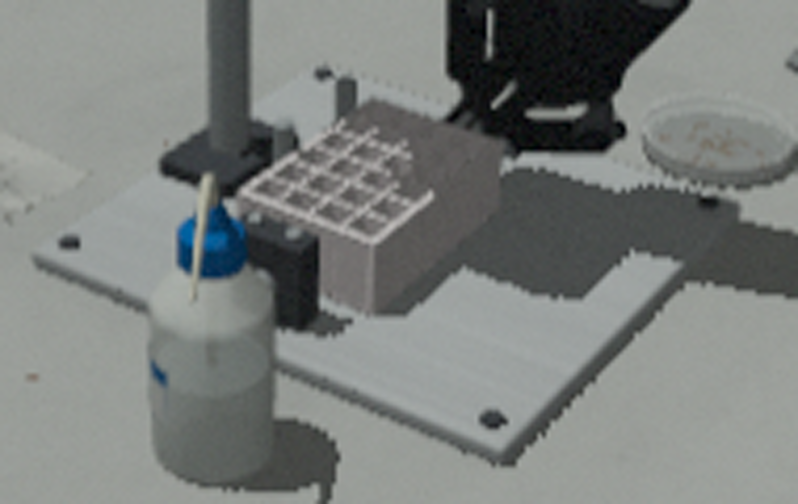

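View pics/side10.png

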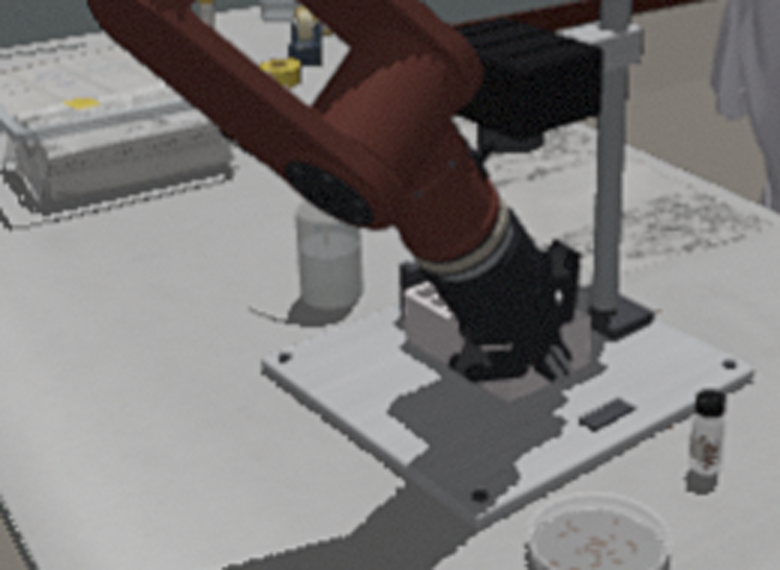

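The plate is moving along +y and stays square. Continuing.

```bash
python3 -m creep '0 -1.6 0.1 0 0 0 0;0 -1.6 0.1 0 0 0 0;0 -1.6 0.1 0 0 0 0;0 -1.6 0.1 0 0 0 0;0 -1.6 0.1 0 0 0 0;0 0 0 0 0 0 0'
python3 -m creep '0 -1 0.1 0 0 0 0;0 -1 0 0 0 0 0;0 0 0 0 0 0 0'
python3 - <<'E'
from ik import *
go(Rtool(.6,.1,1.57),(-12,-48,47),1)
c=read_camera("scene");save(c,"scene11",(210,190,400,310),4.2)
E
```

```text
t: 20.95
tool_pos: [0.6596, -0.1314, 0.0471]
ee_rot: [[0.825, 0.125, 0.552], [0.066, -0.99, 0.125], [0.562, -0.066, -0.824]]
contact_force: [-0.4, -0.6, 0.0]
finger_gap: -0.0001
t: 21.25
tool_pos: [0.6595, -0.1296, 0.0472]
ee_rot: [[0.824, 0.124, 0.552], [0.066, -0.99, 0.125], [0.562, -0.066, -0.824]]
contact_force: [-0.1, -0.6, -0.5]
finger_gap: 0.0001
tcp stage [-12.6 -48.4  47.2] F stage [-0.2 -0.6 -0.5] q [-0.45  0.39  1.96  0.91  0.46 -1.31]
turn/row [ 0.0007 -0.0017  0.0014] | shift in current tool/row [ 0.34 -0.43  0.48] | in target tool/row [ 0.34 -0.43  0.48] total 1.0
```

View pics/scene11.png

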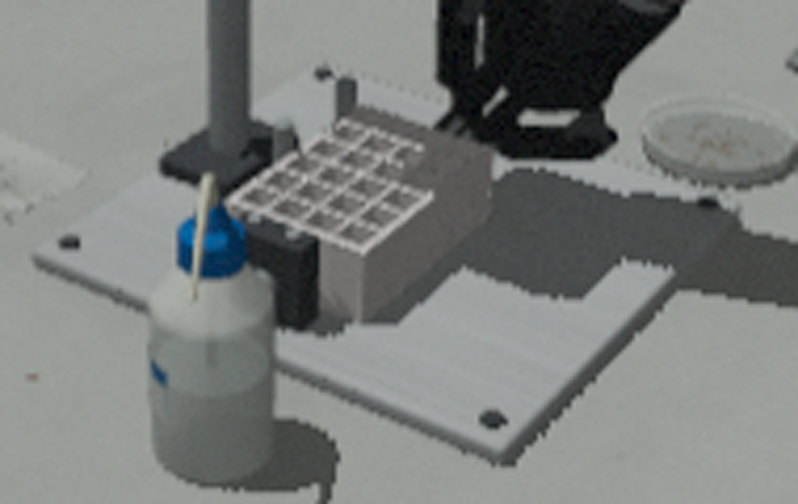

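```bash
python3 -m creep '0 -1 0.1 0 0 0 0;0 -1 0 0 0 0 0;0 0 0 0 0 0 0'|grep -E "pos|force"
python3 -m creep '0 -1 0.1 0 0 0 0;0 0 0 0 0 0 0;0 0 0 0 0 0 0'|grep -E "pos|force"
python3 -m creep '0 -1 0.1 0 0 0 0;0 0 0 0 0 0 0;0 0 0 0 0 0 0'|grep -E "pos|force"
```

```text
tool_pos: [0.6594, -0.1284, 0.0473]
contact_force: [-0.2, -3.3, -0.0]
tool_pos: [0.6595, -0.1283, 0.0473]
contact_force: [-0.8, -5.3, -1.4]
tool_pos: [0.6595, -0.1282, 0.0474]
contact_force: [-1.2, -6.8, -2.2]
```

Force rises at TCP y of about -47, where the nose was expected. I'll retreat the way I came and check.

```bash
python3 -m creep '0 2 0 0 0 0 0;0 6 0 0 0 0 0;0 8 0 0 0 0 0;0 10 0 0 0 0 0;0 10 0 0 0 0 0;0 10 0 0 0 0 0;-8 0 -5.5 0 0 0 0;-8 0 -5.5 0 0 0 0;-8 0 -5.5 0 0 0 0;-8 0 -5.5 0 0 0 0;-8 0 -5.5 0 0 0 0;-8 0 -5.5 0 0 0 0;-8 0 -5.5 0 0 0 0;-8 0 -5.5 0 0 0 0;-8 0 -5.5 0 0 0 0;-8 0 -5.5 0 0 0 0;0 0 -12 0 0 0 0;0 0 -15 0 0 0 0;0 0 -15 0 0 0 0'
python3 - <<'E'
from ik import *
go(Rtool(.42,-.15),(-130,28,100),20)
c=read_camera("side");save(c,"side12",(200,220,400,330),4)
c=read_camera("scene");save(c,"scene12",(210,190,400,310),4.2)
save(read_camera("wrist"),"wrist12")
E
```

```text
t: 24.1
tool_pos: [0.5445, -0.1886, 0.0793]
ee_rot: [[0.825, 0.124, 0.552], [0.066, -0.99, 0.125], [0.562, -0.067, -0.825]]
contact_force: [0.7, 0.5, 0.5]
finger_gap: 0.0002
tcp stage [-133.9  -92.8   79.3] F stage [0.7 0.5 0.5] q [-0.68  0.18  2.15  0.9   0.6  -1.49]
turn/row [ 0.0026 -0.0119 -0.0814] | shift in current tool/row [ 0.52 -6.1  -0.41] | in target tool/row [ 5.96  0.76 -1.23] total 123.0
```

View pics/side12.png

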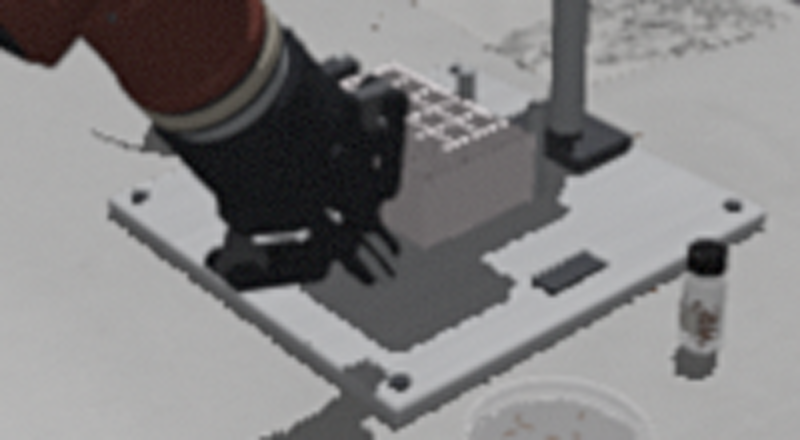

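View pics/scene12.png

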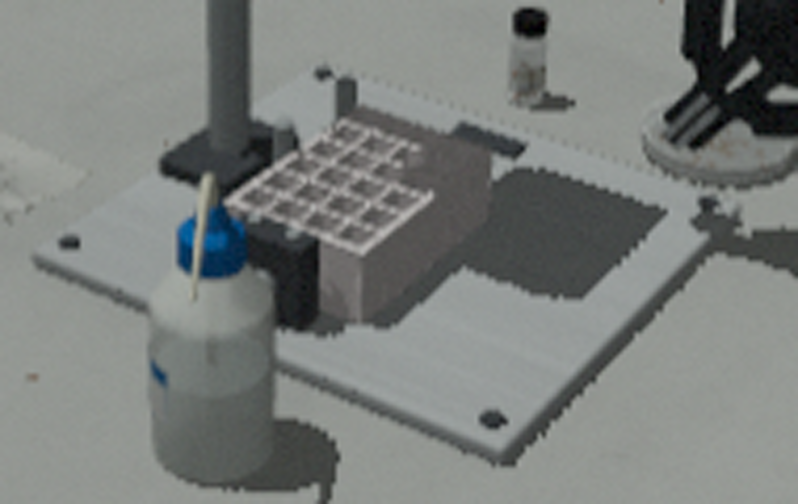

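View pics/wrist12.png

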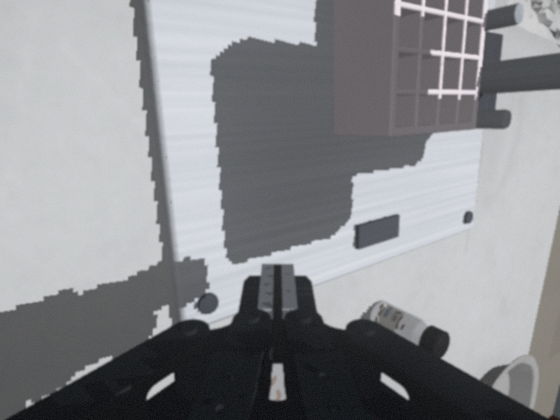

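It looks seated. I'll still do a final two-finger touch in x to take out any small rotation from the y push.

```bash
python3 -m creep '1.4 -10.2 -1.4 0 0 0 0;1.4 -10.2 -1.4 0 0 0 0;1.4 -10.2 -1.4 0 0 0 0;1.4 -10.2 -1.4 0 0 0 0;1.4 -10.2 -1.4 0 0 0 0;1.4 -10.2 -1.4 0 0 0 0;1.4 -10.2 -1.4 0 0 0 0;1.4 -10.2 -1.4 0 0 0 0;1.4 -10.2 -1.4 0 0 0 0;1.4 -10.2 -1.4 0 0 0 0;1.4 -10.2 -1.4 0 0 0 0;1.4 -10.2 -1.4 0 0 0 0;0 0 0 0 0 0 0'
python3 -m creep '0 0 0 0.0026 -0.0119 -0.0814 0;0 0 0 0.0026 -0.0119 -0.0814 0;0 0 0 0.0026 -0.0119 -0.0814 0;0 0 0 0.0026 -0.0119 -0.0814 0;0 0 0 0.0026 -0.0119 -0.0814 0;0 0 0 0.0026 -0.0119 -0.0814 0;0 0 0 0.0026 -0.0119 -0.0814 0;0 0 0 0.0026 -0.0119 -0.0814 0;0 0 0 0.0026 -0.0119 -0.0814 0;0 0 0 0.0026 -0.0119 -0.0814 0;0 0 0 0.0026 -0.0119 -0.0814 20;0 0 0 0.0026 -0.0119 -0.0814 40;0 0 0 0.0026 -0.0119 -0.0814 60;0 0 0 0.0026 -0.0119 -0.0814 80;0 0 0 0.0026 -0.0119 -0.0814 100;0 0 0 0.0026 -0.0119 -0.0814 100;0 0 0 0.0026 -0.0119 -0.0814 100;0 0 0 0.0026 -0.0119 -0.0814 100;0 0 0 0.0026 -0.0119 -0.0814 100;0 0 0 0.0026 -0.0119 -0.0814 100'
python3 - <<'E'
from ik import *
R=Rtool(.42,-.15);go(R,(-110,26,36),14)
print(ik((-110,26,36),R)[0].round(2),ik((-110,26,36),R)[1]);print((R.T@A).round(3).tolist())
c=read_camera("side");save(c,"side13",(200,220,400,330),4)
E
```

```text
t: 25.55
tool_pos: [0.5346, -0.0671, 0.1108]
ee_rot: [[0.824, 0.126, 0.552], [0.067, -0.99, 0.125], [0.562, -0.066, -0.824]]
contact_force: [-0.0, 0.1, -0.6]
finger_gap: 0.0002
t: 27.55
tool_pos: [0.5349, -0.0687, 0.1106]
ee_rot: [[-0.126, 0.904, 0.408], [0.99, 0.143, -0.012], [-0.069, 0.402, -0.913]]
contact_force: [0.0, -0.2, 0.4]
finger_gap: 0.0856
tcp stage [-128.7   27.3  110.6] F stage [-0.  -0.2  0.4] q [-0.32  0.01  2.19  0.23  0.54 -2.2 ]
turn/row [0.     0.0001 0.0003] | shift in current tool/row [ 0.27 -0.92  5.41] | in target tool/row [ 0.26 -0.92  5.41] total 77.0
[-0.31  0.21  2.16  0.31  0.38 -2.28] 5.140877580820078e-22
[[0.0, 0.998, -0.067], [0.915, 0.027, 0.402], [0.403, -0.061, -0.913]]
```

View pics/side13.png

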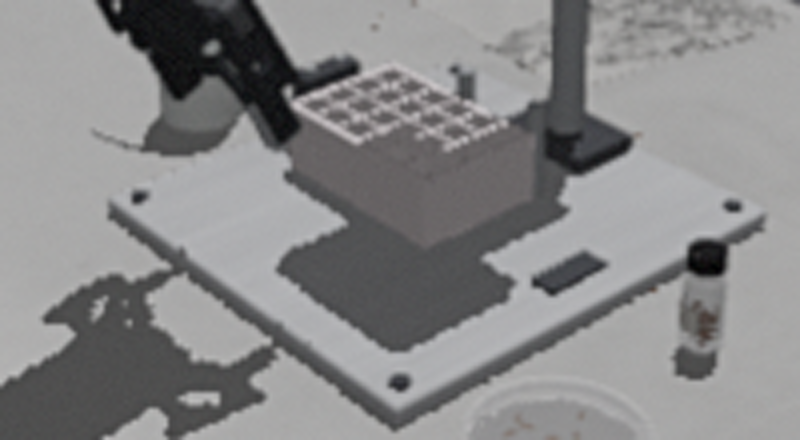

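```bash
python3 -m creep '0.2 -0.9 5.4 0 0 0 100;0.2 -0.9 5.4 0 0 0 100;0.2 -0.9 5.4 0 0 0 100;0.2 -0.9 5.4 0 0 0 100;0.2 -0.9 5.4 0 0 0 100;0.2 -0.9 5.4 0 0 0 100;0.2 -0.9 5.4 0 0 0 100;0.2 -0.9 5.4 0 0 0 100;0.2 -0.9 5.4 0 0 0 100;0.2 -0.9 5.4 0 0 0 100;0.2 -0.9 5.4 0 0 0 100;0.2 -0.9 5.4 0 0 0 100;0.2 -0.9 5.4 0 0 0 100;0.2 -0.9 5.4 0 0 0 100;0 0 0 0 0 0 100'
python3 -m creep '0 2.7 1.2 0 0 0 100;0 2.7 1.2 0 0 0 100;0 2.7 1.2 0 0 0 100;0 2.7 1.2 0 0 0 100;0 2.7 1.2 0 0 0 100;0 2.7 1.2 0 0 0 100;0 2.7 1.2 0 0 0 100;0 2.7 1.2 0 0 0 100;0 2.7 1.2 0 0 0 100;0 2.7 1.2 0 0 0 100;0 2.7 1.2 0 0 0 100;0 2.7 1.2 0 0 0 100;0 2.7 1.2 0 0 0 100;0 2.7 1.2 0 0 0 100;0 2.7 1.2 0 0 0 100;0 2.7 1.2 0 0 0 100;0 0 0 0 0 0 100'
python3 - <<'E'
from ik import *
go(Rtool(.42,-.15),(-55,26,36),6)
E
```

```text
t: 29.1
tool_pos: [0.5534, -0.0681, 0.0353]
ee_rot: [[-0.123, 0.905, 0.406], [0.99, 0.14, -0.011], [-0.067, 0.401, -0.914]]
contact_force: [0.4, 0.4, 0.3]
finger_gap: 0.0855
t: 30.8
tool_pos: [0.6013, -0.0625, 0.0363]
ee_rot: [[-0.123, 0.904, 0.408], [0.99, 0.14, -0.012], [-0.068, 0.403, -0.913]]
contact_force: [0.3, 0.0, 0.2]
finger_gap: 0.0855
tcp stage [-62.   25.3  36.3] F stage [ 0.3 -0.   0.2] q [-0.26  0.29  2.06  0.25  0.39 -2.19]
turn/row [0.0001 0.0001 0.0001] | shift in current tool/row [0.12 1.05 0.52] | in target tool/row [0.12 1.05 0.52] total 7.0
```

```bash
python3 -m creep '0 0.9 0.4 0 0 0 100;0 0.9 0.4 0 0 0 100;0 0.9 0.4 0 0 0 100;0 0.9 0.4 0 0 0 100;0 0.9 0.4 0 0 0 100;0 0.9 0.4 0 0 0 100;0 0 0 0 0 0 100'|grep -E "pos|force"
python3 -m creep '0 0.9 0.4 0 0 0 100;0 0.9 0.4 0 0 0 100;0 0 0 0 0 0 100'|grep -E "pos|force"
```

```text
tool_pos: [0.6069, -0.0618, 0.0362]
contact_force: [-0.1, -0.4, -0.7]
tool_pos: [0.6087, -0.0615, 0.0361]
contact_force: [0.9, 0.4, -0.5]
```

```bash
python3 -m creep '0 0.9 0.4 0 0 0 100;0 0 0 0 0 0 100;0 0 0 0 0 0 100'|grep -E "pos|force"
python3 -m creep '0 0.9 0.4 0 0 0 100;0 0 0 0 0 0 100;0 0 0 0 0 0 100'|grep -E "pos|force"
python3 -m creep '0 0.9 0.4 0 0 0 100;0 0 0 0 0 0 100;0 0 0 0 0 0 100'|grep -E "pos|force"
python3 - <<'E'
from ik import *
go(Rtool(.42,-.15),(-54,26,36),6)
E
```

```text
tool_pos: [0.609, -0.0613, 0.0357]
contact_force: [-2.6, -0.3, 1.3]
tool_pos: [0.6091, -0.0611, 0.0353]
contact_force: [-6.3, -1.2, 1.4]
tool_pos: [0.6092, -0.0608, 0.0347]
contact_force: [-9.1, -2.0, 3.1]
tcp stage [-54.   26.   34.7] F stage [-9.3 -0.8  3.1] q [-0.26  0.31  2.04  0.24  0.4  -2.17]
turn/row [-0.0008 -0.0002  0.0001] | shift in current tool/row [-0.01  0.09 -0.19] | in target tool/row [-0.01  0.09 -0.19] total 1.0
```

It stops at the same x as before (-54), so it is on both dowels. Retreat and verify.

```bash
python3 -m creep '0 -2 -1 0 0 0 100;0 -5 -2 0 0 0 100;0 -9 -4 0 0 0 100;0 -9 -4 0 0 0 100;0 -9 -4 0 0 0 100;0 -9 -4 0 0 0 100;0 -9 -4 0 0 0 100;0 0 -15 0 0 0 100;0 0 -15 0 0 0 100;0 0 -15 0 0 0 100;0 0 -15 0 0 0 100;0 0 -15 0 0 0 100;0 0 -15 0 0 0 100;0 0 0 0 0 0 100'
python3 - <<'E'
from ik import *
S,C,W=[read_camera(n) for n in("side","scene","wrist")]
save(S,"side14",(200,220,400,330),4);save(C,"scene14",(210,190,400,310),4.2);save(W,"wrist14",(100,0,480,330),2)
# expected projection at home
P=np.r_[SP[:2],SP[2]];H=T(P,[(0,.028,0)])[0];p=[H[0],H[1],SP[2]]
a,b,Z=.043,.064,.056
for L in((-a,b,Z),(-a,-b,Z),(a,-b,Z),(a,b,Z)):
    X=T(p,[L]);print(L,((proj(S,X)[0]-[200,220])*4).round(),((proj(C,X)[0]-[210,190])*4.2).round(),((proj(W,X)[0]-[100,0])*2).round())
E
```

```text
t: 34.1
tool_pos: [0.5189, -0.0676, 0.1203]
ee_rot: [[-0.123, 0.903, 0.411], [0.99, 0.14, -0.013], [-0.069, 0.406, -0.911]]
contact_force: [0.2, -0.5, -0.3]
finger_gap: 0.0853
(-0.043, 0.064, 0.056) [284. 102.] [364. 249.] [544. 640.]
(-0.043, -0.064, 0.056) [423. 182.] [495. 144.] [176. 619.]
(0.043, -0.064, 0.056) [533. 134.] [362.  99.] [209. 733.]
(0.043, 0.064, 0.056) [391.  61.] [224. 195.] [509. 753.]
```

View pics/side14.png

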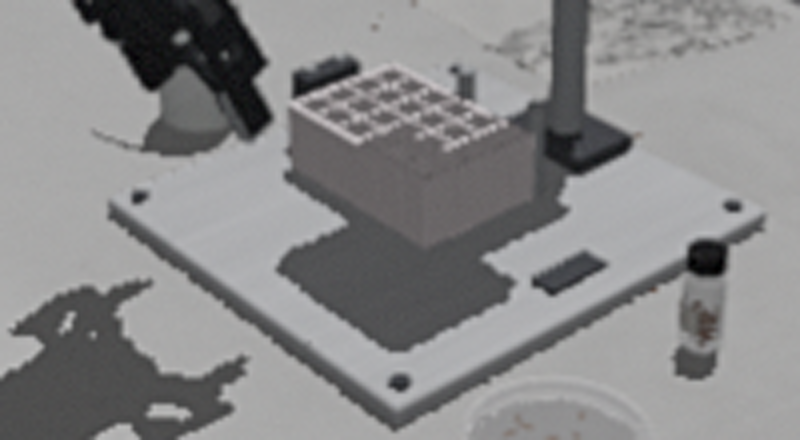

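View pics/scene14.png

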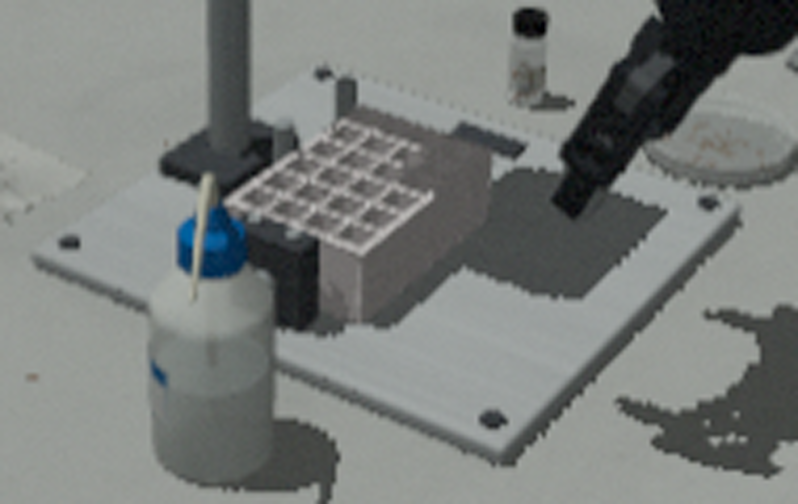

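View pics/wrist14.png

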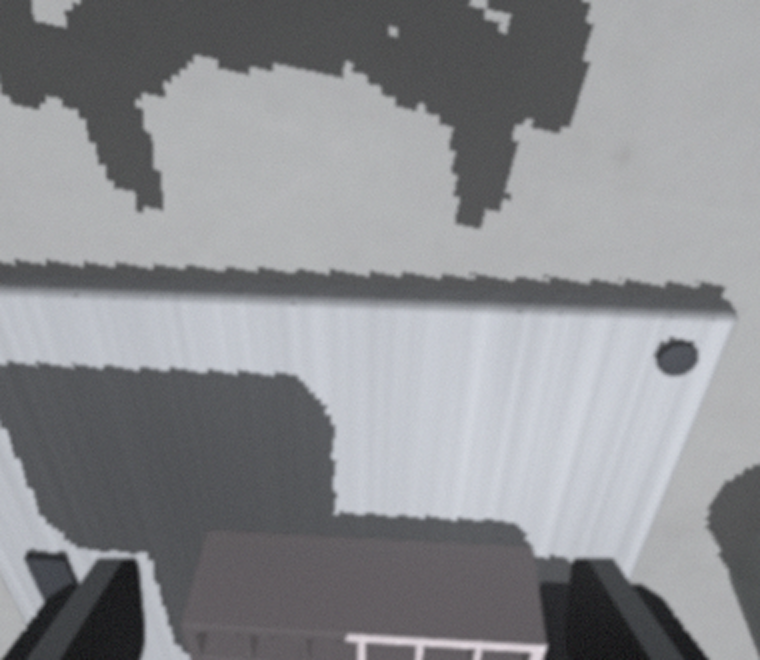

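```bash
python3 -c "from rig import *;print(get_obs()['t']);print(finish_job())"
```

```text
34.25
the job is handed in; nothing more can be done
None
```

I handed the job in at 34.25 s with the plate seated against both dowels and the end stop's nose. `finish_job` gives no verdict, so this rests on my own checks.

**What I did**
- I pushed the plate in +x with the two open, leaning fingertips until the force reached about 10 N against the dowels.
- I then pushed its -y end towards the end stop with the closed fingers. The force rose to about 7 N at TCP y of -47 mm, where I expected the nose.
- A second two-finger touch in +x stopped at the same place as the first (stage x -54 mm) with about 9 N, so the plate was still on the dowels.

**Last checks**
- **Plate position:** in the scene view, the plate's top corners lie within about 1.5 px of where a plate at home should appear. In the side view they are 1–2 px off, about the same as the camera calibration error. The plate looks flat and square.
- **Bottle, dish and vial:** they look unmoved in the pictures.
- **Camera head:** the tool stayed well short of it and I saw no sign of contact, though its contact force can't be read directly.
- **Robot:** it ended clear of everything.

**Problems and disagreements**
- My first lean of 0.6 rad ran joint 6 into its limit, before anything was touched. I dropped the lean to 0.42 rad for the x pushes and used a rolled wrist for the y push.
- The first stage and plate fits had errors of up to 4 px, so I relied on contact force for the final seating. I did not measure the gaps at the dowels and nose separately.

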